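# Make up two weld kits from the cut stock

### The arm

A 7-joint arm with a two-finger parallel gripper is mounted at the origin on the work surface. World frame = base frame: x ahead of the robot, y to its left, z up, the work surface at z = 0. Lengths are in m, angles in degrees, forces in N, time in s.
With the tool pointing down it reaches from about 0.425 to 0.825 m from the base axis. Payload 3.6 kg.
Tool frame: the origin (TCP) lies midway between the tips of the shut fingers; the grasp point (between the pads) lies 19 mm behind it; z points along the fingers, y is the direction in which the jaws open and shut (so a half turn about z gives the same grasp; the last joint's range is limited). The gripper opens to 93 mm and grips with 3 to 60 N. Pads are 15 mm wide; open, the fingers measure 128 mm over their backs; the gripper's body (75 mm by 188 mm) begins 65 mm behind the grasp point.
Start: joints at [-69.929, 35.231, -0.722, 81.555, 0.464, 63.22, -2.315], TCP at [0.239, 0.604, 0.181] pointing down, gripper open.
Joint ranges: [-178.69, 178.69], [-17.37, 117.87], [-77.05, 75.6], [15.02, 138.74], [-78.02, 258.01], [0.78, 113.62], [-162.83, 162.83]. Speed limits (degrees/s): [159.86, 159.86, 180, 180, 180, 180, 180].

### API

Orientations are given as [roll, pitch, yaw] about the fixed x, y, z axes, in that order (R = Rz(yaw) Ry(pitch) Rx(roll)).
In Python, from cell import ctrl gives the robot as it stands.
- The arm moves only by the tool move_arm, never from a script. Its argument "increments" is a list of rows, each a list of 2 entries, a list of its own where there are three numbers: the shift along the world's x, y, z in units of 0.02 m (1.0 is 0.02 m), then the turn, a rotation vector about the world's x, y, z in units of 0.08 rad (1.0 is 0.08 rad). In form: [[[dx, dy, dz], [ax, ay, az]], ...]. A call has 1 to 12 rows; each row shifts and turns the commanded pose from where the row before left it; what a row does not reach is not made up. A row lasts 1/8 s, in which the tool goes at most 62.5 mm and 10.7 degrees, less where a joint would pass 70% of its speed; a pose out of reach is approached as far as the arm can. A call with a number of a shift or a turn outside -1 to 1 is refused whole. A call with a gripper value outside its range is refused whole. "gripper" is the gripper's target within -1 to 1 (shut at 1, half-way at 0, fully open at -1), set as the call begins (left out, the last holds). The fingers move at their own pace and stop on an object; the grip force is fixed at half the most. Time passes only in rows, so rows that do not move let the fingers close. It gives the time, the measured TCP pose, the force and the opening at its end, in the units of the state.
- ctrl.get_state(): the state, without advancing time (a new reading comes with each control period).
- ctrl.grab_frame(name): name is "scene" or "side" or "wrist"; returns a dict with "img" (400x640x3 uint8, blue, green, red), "fx", "fy", "cx", "cy" (pixels), "dist_coeffs" ([k1, k2, p1, p2, k3] as OpenCV has them; the pictures are not rectified), "eye" and "rotation" of the camera in the world. Camera axes: x right, y up, looking along -z (the intrinsics and any distortion apply to the point x, -y, -z); pixel columns grow to the right and rows downward; lengths in m; the calibration is good to about 2 mm. A picture is of the moment at which its call begins. There is no depth.
- ctrl.finish_job(): hands the job in, once; it reports no verdict.
The state is a dict: "t": time; "joint_pos": joint angles; "joint_vel": joint speeds; "effort": joint torques, N m; "position": TCP position; "tool_rot": TCP orientation; "ft_force": force on the tool from outside, world axes, zero at the start; "ft_torque": the same for the moment, N m; "width": finger opening in m.
Only numpy, scipy, OpenCV 4.12 (cv2) and the standard library are available. Lean on these libraries where they do the work, as an engineer would, in place of code of your own. Each camera call takes 0.05 s, during which the arm holds its last target.

### The job

Make up the two kits for the welder: the longer round pipe stub and the round flange go in the tray with two bays, and the square tube stub, the rectangular base plate and the angle cleat go in the tray with three bays. Put one piece in each bay, resting flat on the bay's floor the same way up as it stands in the stock (tubes and cleat upright, flange and plate lying flat). Leave the short pipe stub, the hexagon nut and the table stop where they are.

Things in the scene. Friction and masses are not known exactly. Their poses are not given: they have to be found in the camera images.
- pipe_long_mid (a point): The longer of the two round pipe stubs: bare steel pipe, outside diameter 42 mm, bore 34 mm, 70 mm long, standing on end on the table. Point on its axis, half-way up (35 mm above its foot); z along the pipe, up.
- square_tube_mid (a point): Square tube stub: bare steel, 40 x 40 mm outside, 3 mm wall, 60 mm long, standing on end on the table. Point on its axis, half-way up (30 mm above its foot); x and y square to its flat sides, z up.
- flange_mid (a point): Round flange: bare steel disc 62 mm in diameter, 12 mm thick, with a 27 mm bore through its centre and four small holes, lying flat on the table. Point at its centre, half-way up (6 mm above its underside); z up.
- base_plate_mid (a point): Rectangular base plate: bare steel, 64 mm (along its x) by 44 mm (along its y), 12 mm thick, with two bolt holes, lying flat on the table. Point at its centre, half-way up (6 mm above its underside); z up.
- cleat_mid (a point): Angle cleat: L of bare steel, 8 mm thick, 40 mm wide (along its y), standing on one leg with the other leg upright. The upright leg reaches 50 mm above the table; the flat leg runs from it to +x, 50 mm over all. Point in the middle of the upright leg's thickness and width, 25 mm above the underside; x across the upright leg's 8 mm thickness, towards the flat leg's free end (46 mm away; the heel face is 4 mm away on the -x side), z up.
- tray_two: Kit tray with two bays: blue-painted sheet steel, fixed to the table, 213 mm long (its x), 140 mm wide (its y), walls and the one divider 20 mm high and 3 mm thick, floor 3 mm thick. Origin: centre of its underside, at table height. Bay centres at x = -52.5 and +52.5 mm, y = 0; each bay is 102 mm along x by 134 mm along y inside.
- tray_three: Kit tray with three bays: blue-painted sheet steel, fixed to the table, 318 mm long (its x), 140 mm wide (its y), walls and the two dividers 20 mm high and 3 mm thick, floor 3 mm thick. Origin: centre of its underside, at table height. Bay centres at x = -105, 0 and +105 mm, y = 0; each bay is 102 mm along x by 134 mm along y inside.
- pipe_short: The shorter round pipe stub, which stays in the stock: same 42 mm pipe, only 30 mm long, standing on end. Origin: centre of its foot.
- hex_nut: Large bare hexagon nut, which stays in the stock: 53 mm across corners, 24 mm high, lying flat. Origin: centre of its underside.
- stop_bar: Dark steel table stop, which stays in the stock: bar 70 mm (its x) by 25 mm (its y), 20 mm high, with two bolt heads on top (30 mm high over all). Origin: centre of its underside.
There are look-alikes about, which are no part of the job. What is shaped like the part that bears square_tube_mid but red is not meant.

How it is judged:
By the outcome, as a careful person would: the job done as asked, in the order asked, and still so for the second after the job is handed in, with the robot touching nothing.
It also fails if it takes over 125 s, if anything falls off the work surface, if the arm or the gripper's body presses on something with over 40 N, if the wrist force passes 120 N, or if a joint passes its speed limit or range.

## Working session

There is one attempt and no reset: what is moved stays moved. The work goes in short steps, Python scripts to look and compute and a tool call to move; the robot and the scene stay as the last step left them, time stands still between calls to the robot, and variables do not carry over. Pictures are saved under pics/ and viewed, and the job is handed in when it is done.

Besides the shell and the picture viewer there is one more tool, called by a JSON object that holds its "method" and its "body". move_arm: Moves the arm, as the interface text tells. Its arguments: {"type":"object","properties":{"increments":{"type":"array","items":{"type":"array"}},"gripper":{"type":"number"}},"required":["increments"]}

```bash
ls; mkdir -p pics; cat > h.py <<'E'
import numpy as np, cv2
from cell import ctrl
def grab(n,f):
    g=ctrl.grab_frame(n); cv2.imwrite('pics/'+f+'.png',g['img']); 
    import pickle; pickle.dump(g,open('pics/'+f+'.pkl','wb')); return g
def load(f):
    import pickle; return pickle.load(open('pics/'+f+'.pkl','rb'))
def K(g): return np.array([[g['fx'],0,g['cx']],[0,g['fy'],g['cy']],[0,0,1]]),np.array(g['dist_coeffs'],float)
def Rm(g):
    R=np.array(g['rotation'],float)
    if R.shape==(3,3): return R
    from scipy.spatial.transform import Rotation as Ro
    return Ro.from_euler('xyz',R,degrees=True).as_matrix()
def px2w(g,pts,z):
    k,d=K(g); p=cv2.undistortPoints(np.array(pts,float).reshape(-1,1,2),k,d)[:,0]
    v=np.c_[p[:,0],-p[:,1],-np.ones(len(p))]@Rm(g).T
    e=np.array(g['eye']); return e+v*((z-e[2])/v[:,2])[:,None]
def w2px(g,P):
    k,d=K(g); c=(np.array(P,float).reshape(-1,3)-np.array(g['eye']))@Rm(g)
    c=c*[1,-1,-1]; return cv2.projectPoints(c,np.zeros(3),np.zeros(3),k,d)[0][:,0]
def crop(f,x0,y0,x1,y1,s,out):
    im=cv2.imread('pics/'+f+'.png')[y0:y1,x0:x1]; cv2.imwrite('pics/'+out+'.png',cv2.resize(im,None,fx=s,fy=s,interpolation=cv2.INTER_CUBIC))
E
python3 - <<'E'
from h import *
for n in ['scene','side','wrist']:
    g=grab(n,n+'0'); print(n,{k:v for k,v in g.items() if k!='img'})
print(ctrl.get_state())
E
```

```text
pics
scene {'fx': 493.22611797770236, 'fy': 493.22611797770236, 'cx': 315.7979131307285, 'cy': 200.4282444383207, 'dist_coeffs': array([-0.12002818,  0.        ,  0.        ,  0.        ,  0.        ]), 'eye': array([1.43536587, 0.36663346, 0.76908395]), 'rotation': array([ 51.21261159,   0.60227796, 113.0976101 ])}
side {'fx': 364.72374472918096, 'fy': 364.72374472918096, 'cx': 327.55864248855505, 'cy': 200.65618946042832, 'dist_coeffs': array([-0.04240386,  0.        ,  0.        ,  0.        ,  0.        ]), 'eye': array([0.35631957, 0.43499858, 0.59833427]), 'rotation': array([  41.66073536,    0.46145433, -150.47940075])}
wrist {'fx': 294.68326611646364, 'fy': 294.68326611646364, 'cx': 319.73706011855023, 'cy': 198.19911075818294, 'dist_coeffs': array([-0.00266651,  0.        ,  0.        ,  0.        ,  0.        ]), 'eye': array([0.16203279, 0.63481678, 0.38450757]), 'rotation': array([-17.05761862,   0.08579745,  68.38752521])}
{'t': 0.15, 'joint_pos': array([-69.93151013,  35.27564921,  -0.7217416 ,  81.6168136 ,
         0.46333093,  63.21960378,  -2.31348677]), 'joint_vel': array([ 0.0103176 , -0.22481072,  0.05454248, -0.24649589,  0.08449388,
       -0.05331801, -0.05038452]), 'effort': array([ 1.35185855e-04, -4.59345317e+01,  2.09388505e-01, -1.65941978e+01,
       -6.10380596e-02,  1.81650213e-02,  1.75020332e-04]), 'position': array([0.23889434, 0.60380544, 0.18037707]), 'tool_rot': array([-1.79890790e+02,  8.37649977e-04,  1.58416811e+02]), 'ft_force': array([ 0.00481543, -0.20417076, -0.0023305 ]), 'ft_torque': array([-0.00991991,  0.00100121,  0.04587353]), 'width': 0.09286084733165954}
```

View pics/scene0.png

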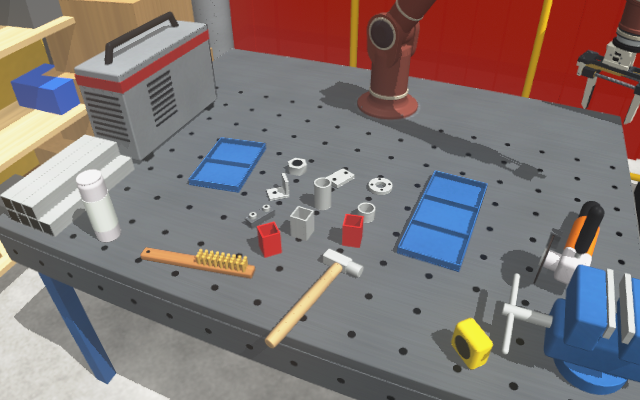

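View pics/side0.png

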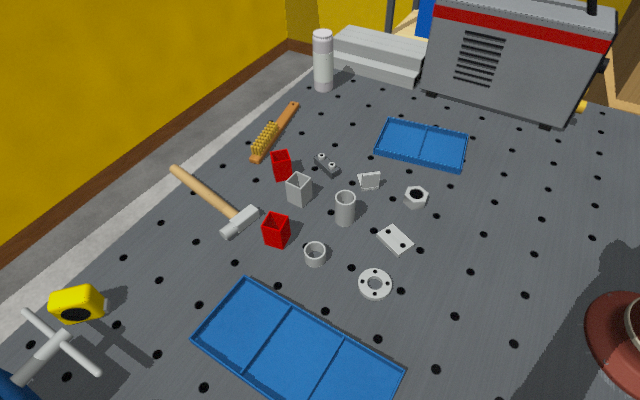

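View pics/wrist0.png

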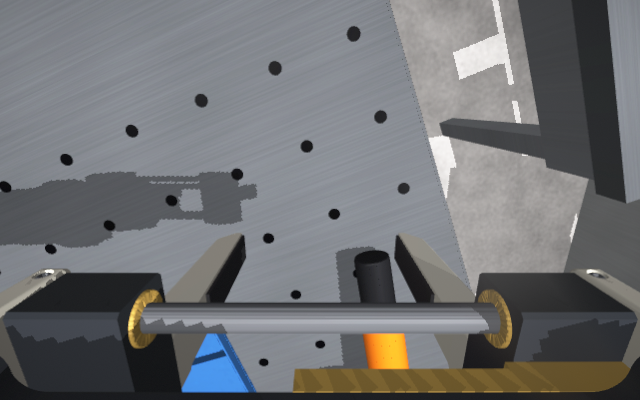

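The scene view shows the stock at about (240-390, 160-245), the two-bay tray at (228,163) and the three-bay tray at (443,218). The side view also shows all of them. I'll enlarge both.

```bash
python3 - <<'E'
from h import *
crop('scene0',240,150,400,260,5,'sc_a')
crop('side0',260,140,420,240,5,'si_a')
crop('side0',290,200,430,305,5,'si_b')
E
```

```text
(no output)
```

View pics/sc_a.png

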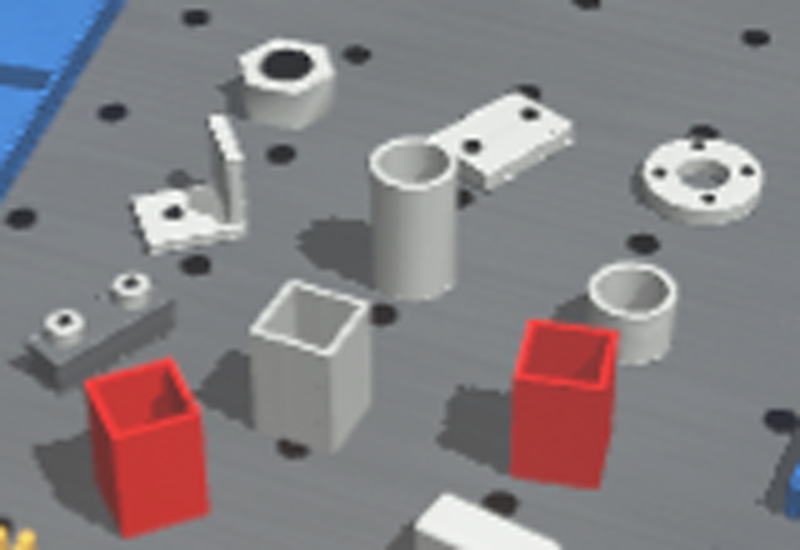

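View pics/si_a.png

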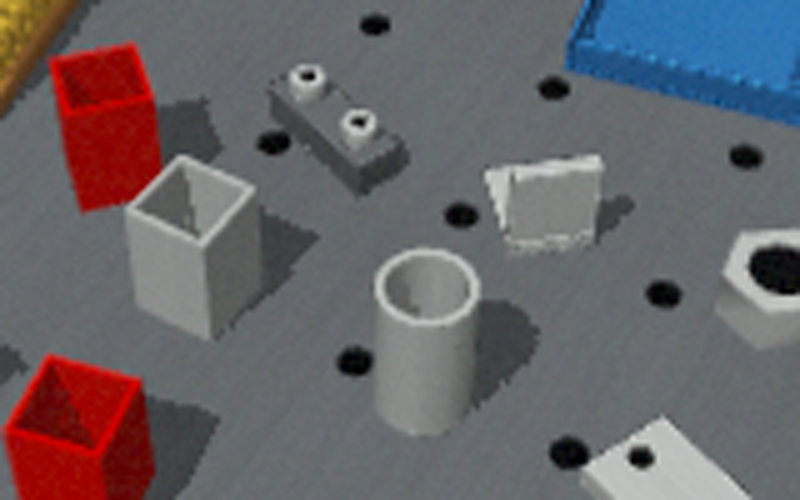

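View pics/si_b.png

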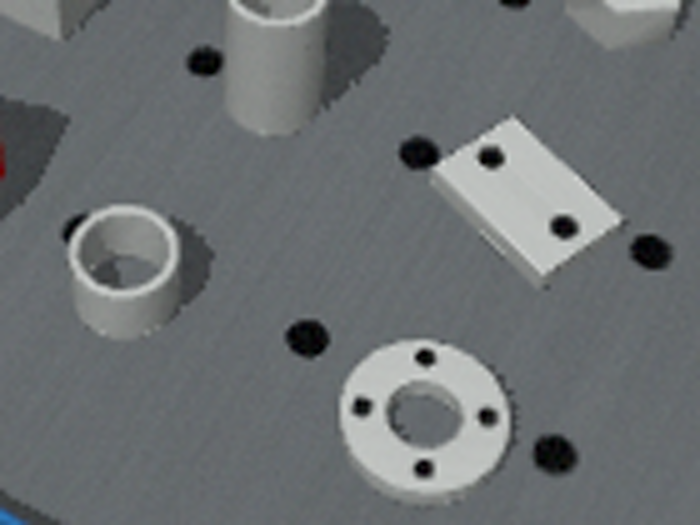

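```bash
python3 - <<'E'
from h import *
s=load('scene0'); d=load('side0')
c=lambda o,P:[(o[0]+(x+.5)/5-.5,o[1]+(y+.5)/5-.5) for x,y in P]
S=(240,150);A=(260,140);B=(290,200)
np.set_printoptions(precision=4,suppress=True)
def show(n,g,o,P,z):
    w=px2w(g,c(o,P),z)[:,:2]; print(n,w.tolist() if 0 else w.round(4).tolist(),'mean',w.mean(0))
    return w
def ang(w):
    for i in range(len(w)):
        e=w[(i+1)%len(w)]-w[i]; print('   edge',np.hypot(*e).round(4),np.degrees(np.arctan2(e[1],e[0])).round(1))
show('pipe sc',s,S,[(413,162)],.07);show('pipe si',d,A,[(428,287)],.07)
ang(show('sq sc',s,S,[(295,282),(370,302),(333,352),(252,328)],.06))
ang(show('sq si',d,A,[(182,157),(256,188),(205,242),(130,208)],.06))
show('fl sc',s,S,[(703,175)],.012);show('fl si',d,B,[(425,415)],.012)
ang(show('pl holes sc',s,S,[(530,114),(472,146)],.012))
ang(show('pl holes si',d,B,[(491,157),(564,227)],.012))
ang(show('pl si',d,B,[(513,115),(623,219),(542,274),(433,170)],.012))
show('short sc',s,S,[(633,290)],.03);show('short si',d,B,[(126,250)],.03)
crop('scene0',255,165,305,205,16,'sc_c');crop('side0',345,160,395,200,16,'si_c')
E
```

```text
pipe sc [[0.5681, 0.0053]] mean [0.5681 0.0053]
pipe si [[0.5662, 0.0029]] mean [0.5662 0.0029]
sq sc [[0.66, -0.0145], [0.66, 0.0225], [0.6975, 0.021], [0.6964, -0.0187]] mean [0.6785 0.0026]
   edge 0.037 90.0
   edge 0.0375 -2.3
   edge 0.0398 -91.6
   edge 0.0367 173.4
sq si [[0.6967, -0.0206], [0.6593, -0.0199], [0.6612, 0.017], [0.699, 0.0157]] mean [ 0.679 -0.002]
   edge 0.0374 178.9
   edge 0.0369 87.0
   edge 0.0378 -2.1
   edge 0.0363 -93.7
fl sc [[0.4501, 0.1165]] mean [0.4501 0.1165]
fl si [[0.4466, 0.1136]] mean [0.4466 0.1136]
pl holes sc [[0.4335, 0.0161], [0.4717, -0.0017]] mean [0.4526 0.0072]
   edge 0.0421 -25.1
   edge 0.0421 154.9
pl holes si [[0.472, -0.0046], [0.4337, 0.0129]] mean [0.4528 0.0042]
   edge 0.0421 155.4
   edge 0.0421 -24.6
pl si [[0.4726, -0.0287], [0.415, -0.0018], [0.4329, 0.0373], [0.4896, 0.0126]] mean [0.4525 0.0049]
   edge 0.0636 155.0
   edge 0.043 65.3
   edge 0.0618 -23.5
   edge 0.0447 -112.3
short sc [[0.5722, 0.1187]] mean [0.5722 0.1187]
short si [[0.5701, 0.1151]] mean [0.5701 0.1151]
```

View pics/sc_c.png

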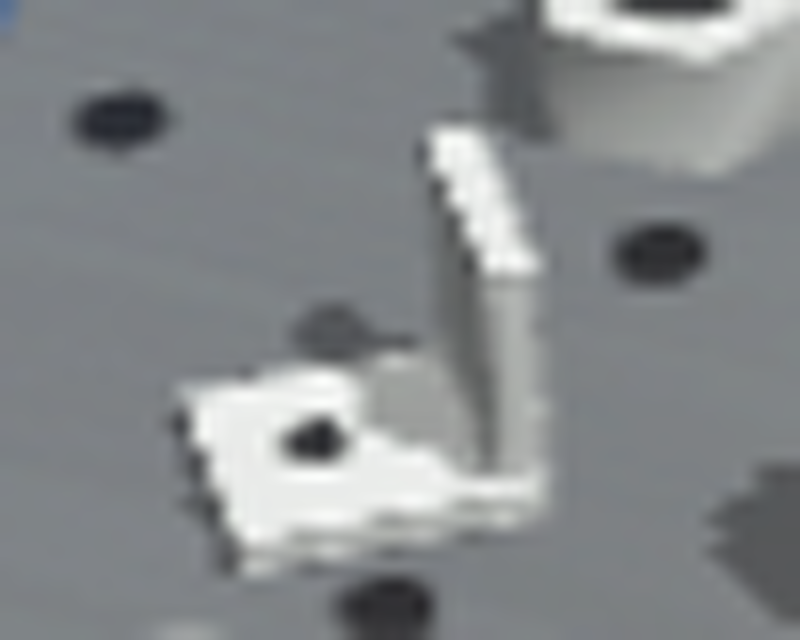

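View pics/si_c.png

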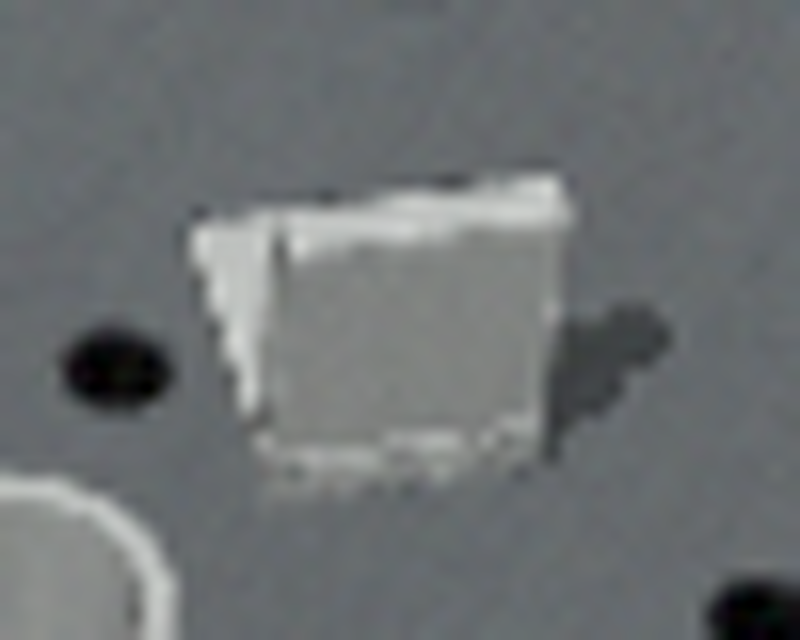

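```bash
python3 - <<'E'
from h import *
crop('scene0',180,130,280,200,8,'sc_t2');crop('scene0',390,165,495,275,5,'sc_t3')
crop('side0',365,110,475,180,7,'si_t2');crop('side0',185,270,415,400,3,'si_t3')
E
```

```text
(no output)
```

View pics/sc_t2.png

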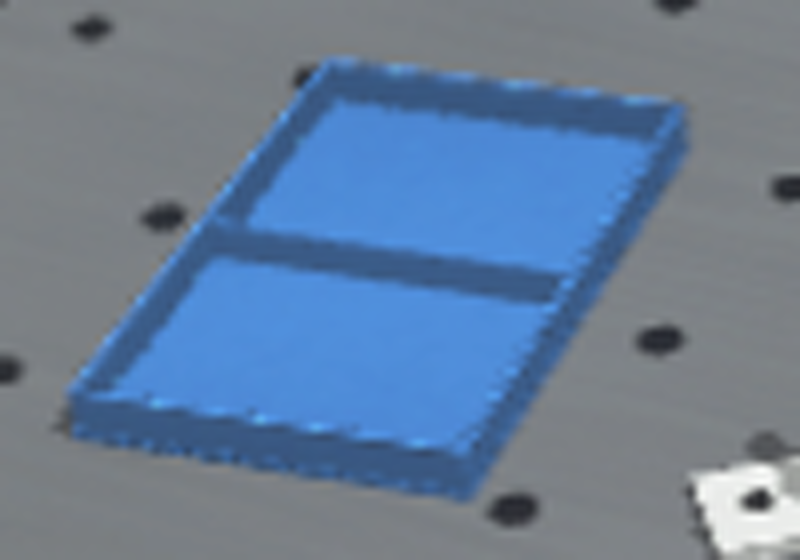

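View pics/sc_t3.png

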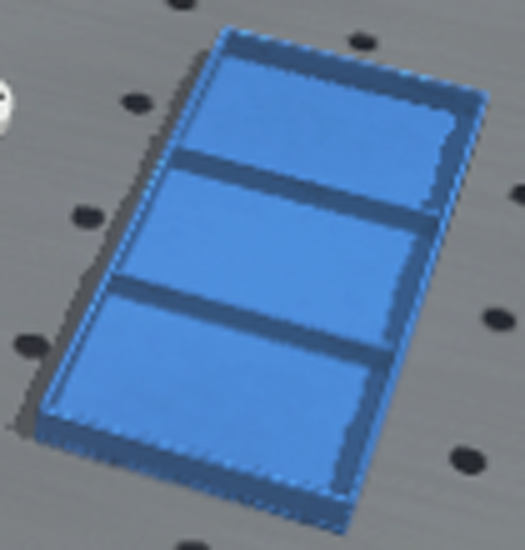

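View pics/si_t2.png

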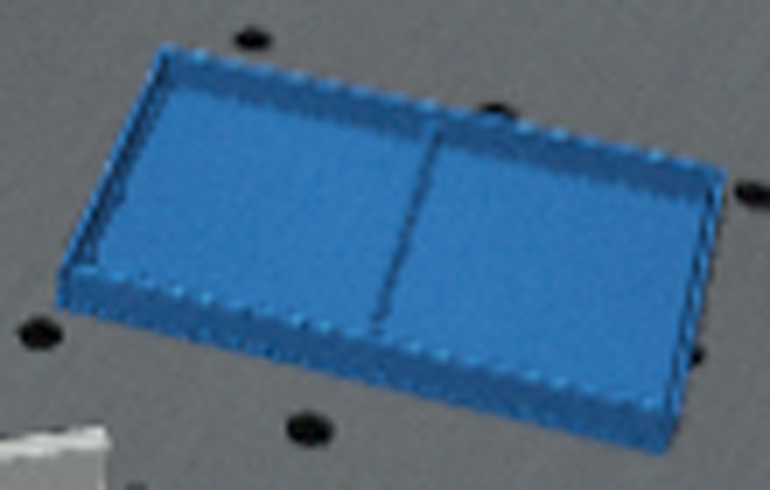

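View pics/si_t3.png

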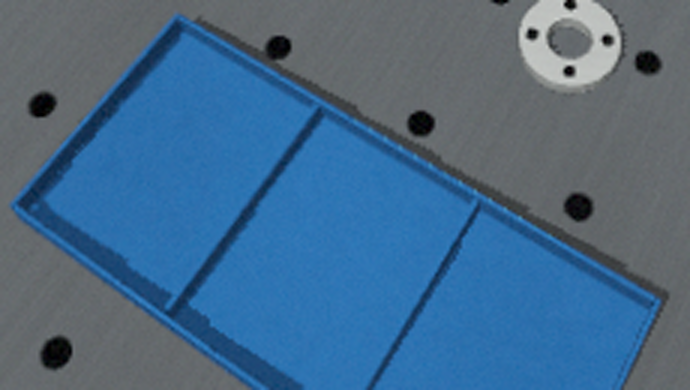

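```bash
python3 - <<'E'
from h import *
s=load('scene0'); d=load('side0')
c=lambda o,P,k:[(o[0]+(x+.5)/k-.5,o[1]+(y+.5)/k-.5) for x,y in P]
def ang(n,w):
    w=w[:,:2];print(n,w.round(4).tolist(),'mean',w.mean(0).round(4))
    for i in range(len(w)):
        e=w[(i+1)%len(w)]-w[i]; print('   edge',np.hypot(*e).round(4),np.degrees(np.arctan2(e[1],e[0])).round(1))
ang('t2 sc',px2w(s,c((180,130),[(328,60),(686,105),(467,455),(72,395)],8),.02))
ang('t2 si',px2w(d,c((365,110),[(165,47),(724,172),(675,415),(62,268)],7),.02))
ang('t3 sc',px2w(s,c((390,165),[(225,28),(488,95),(350,500),(40,408)],5),.02))
ang('t3 si top',px2w(d,c((185,270),[(180,16),(665,298)],3),.02))
ang('t3 si',px2w(d,c((185,270),[(180,16),(14,206)],3),.02))
# cleat
ang('cleat upright top sc',px2w(s,c((255,165),[(428,135),(470,130),(542,268),(488,275)],16),.05))
ang('cleat flat sc',px2w(s,c((255,165),[(180,392),(240,550),(545,478)],16),.008))
ang('cleat up top si',px2w(d,c((345,160),[(275,215),(565,178),(572,222),(285,255)],16),.05))
ang('cleat heel foot si',px2w(d,c((345,160),[(262,480),(545,450)],16),.0))
# nut, stop
ang('nut sc',px2w(s,c((240,150),[(288,66)],5),.024))
ang('nut si',px2w(d,[(416,194)],.024))
ang('stop sc',px2w(s,c((240,150),[(65,322),(130,286)],5),.03))
ang('stop si',px2w(d,c((260,140),[(308,77),(359,122)],5),.03))
# reds
ang('red1 sc',px2w(s,c((240,150),[(88,380),(175,360),(200,408),(112,436)],5),.06))
ang('red2 sc',px2w(s,c((240,150),[(530,322),(618,333),(604,385),(514,370)],5),.06))
E
```

```text
t2 sc [[0.4151, -0.3794], [0.3939, -0.2427], [0.604, -0.2105], [0.6248, -0.3471]] mean [ 0.5094 -0.2949]
   edge 0.1383 98.8
   edge 0.2125 8.7
   edge 0.1381 -81.3
   edge 0.2121 -171.2
t2 si [[0.6212, -0.3526], [0.4133, -0.3815], [0.3934, -0.2456], [0.6011, -0.2147]] mean [ 0.5072 -0.2986]
   edge 0.2099 -172.1
   edge 0.1373 98.3
   edge 0.21 8.5
   edge 0.1393 -81.7
t3 sc [[0.3451, 0.2334], [0.3512, 0.3721], [0.6641, 0.3575], [0.6596, 0.2208]] mean [0.505 0.296]
   edge 0.1389 87.5
   edge 0.3132 -2.7
   edge 0.1368 -91.9
   edge 0.3148 177.7
t3 si top [[0.6562, 0.2188], [0.3416, 0.2284]] mean [0.4989 0.2236]
   edge 0.3147 178.3
   edge 0.3147 -1.7
t3 si [[0.6562, 0.2188], [0.6621, 0.3557]] mean [0.6592 0.2872]
   edge 0.137 87.5
   edge 0.137 -92.5
cleat upright top sc [[0.5471, -0.1145], [0.5434, -0.109], [0.5719, -0.0828], [0.5767, -0.0897]] mean [ 0.5598 -0.099 ]
   edge 0.0066 123.9
   edge 0.0387 42.6
   edge 0.0084 -55.4
   edge 0.0386 -140.0
cleat flat sc [[0.5732, -0.1481], [0.6054, -0.1207], [0.5711, -0.0847]] mean [ 0.5832 -0.1179]
   edge 0.0423 40.3
   edge 0.0497 1
[... 373 characters left out ...]
an [ 0.457  -0.1131]
   edge 0.0 0.0
nut si [[0.456, -0.1162]] mean [ 0.456  -0.1162]
   edge 0.0 0.0
stop sc [[0.6945, -0.1173], [0.6596, -0.1015]] mean [ 0.6771 -0.1094]
   edge 0.0383 155.6
   edge 0.0383 -24.4
stop si [[0.6933, -0.1205], [0.6572, -0.1049]] mean [ 0.6752 -0.1127]
   edge 0.0393 156.7
   edge 0.0393 -23.3
red1 sc [[0.755, -0.0696], [0.7288, -0.0406], [0.7525, -0.0167], [0.7825, -0.0433]] mean [ 0.7547 -0.0426]
   edge 0.0391 132.1
   edge 0.0337 45.3
   edge 0.0401 -41.5
   edge 0.0381 -136.2
red2 sc [[0.6457, 0.0936], [0.638, 0.1322], [0.6729, 0.1377], [0.6785, 0.0984]] mean [0.6588 0.1155]
   edge 0.0393 101.4
   edge 0.0353 9.0
   edge 0.0397 -81.9
   edge 0.0331 -171.7
```

{"method": "move_arm", "body": {"increments": [[[0.55,-1,0],[0,0,0.16]],[[0.55,-1,0],[0,0,0.16]],[[0.55,-1,0],[0,0,0.16]],[[0.55,-1,0],[0,0,0.16]],[[0.55,-1,0],[0,0,0.16]],[[0.55,-1,0],[0,0,0.16]],[[0.55,-1,0],[0,0,0.16]],[[0.55,-1,0],[0,0,0.16]],[[0.55,-1,0],[0,0,0.16]],[[0.55,-1,0],[0,0,0.16]]], "gripper": -1}}

```text
t: 1.4
position: [0.3493, 0.4035, 0.181]
tool_rot: [-180.0, -0.0, 165.8]
ft_force: [0.1, 0.1, 0.0]
width: 0.0929
```

{"method": "move_arm", "body": {"increments": [[[0.55,-1,0],[0,0,0.16]],[[0.55,-1,0],[0,0,0.16]],[[0.55,-1,0],[0,0,0.16]],[[0.55,-1,0],[0,0,0.16]],[[0.55,-1,0],[0,0,0.16]],[[0.55,-1,0],[0,0,0.16]],[[0.55,-1,0],[0,0,0.16]],[[0.55,-1,0],[0,0,0.16]],[[0.55,-1,0],[0,0,0.16]],[[0.55,-1,0],[0,0,0.16]]]}}

```text
t: 2.65
position: [0.4592, 0.2036, 0.181]
tool_rot: [-180.0, -0.0, 173.1]
ft_force: [-0.1, -0.0, -0.7]
width: 0.093
```

{"method": "move_arm", "body": {"increments": [[[0.55,-1,0],[0,0,0.16]],[[0.55,-1,0],[0,0,0.16]],[[0.55,-1,0],[0,0,0.16]],[[0.55,-1,0],[0,0,0.16]],[[0.55,-1,0],[0,0,0.16]],[[0.55,-1,0],[0,0,0.16]],[[0.55,-1,0],[0,0,0.16]],[[0.55,-1,0],[0,0,0.16]],[[0.55,-1,0],[0,0,0.16]],[[0.55,-1,0],[0,0,0.16]],[[0,0,0],[0,0,0]]]}}

```text
t: 4.03
position: [0.5693, 0.0022, 0.1808]
tool_rot: [-179.9, -0.0, -179.8]
ft_force: [0.5, -0.2, -0.4]
width: 0.0928
```

```bash
python3 - <<'E'
from h import *
for n in ['wrist','side']: grab(n,n+'1')
st=ctrl.get_state();print(st['position'],st['tool_rot'],st['t'])
E
```

```text
[0.56847618 0.00531702 0.18091379] [ 1.79950916e+02 -7.03352548e-02 -1.79571455e+02] 4.125
```

View pics/wrist1.png

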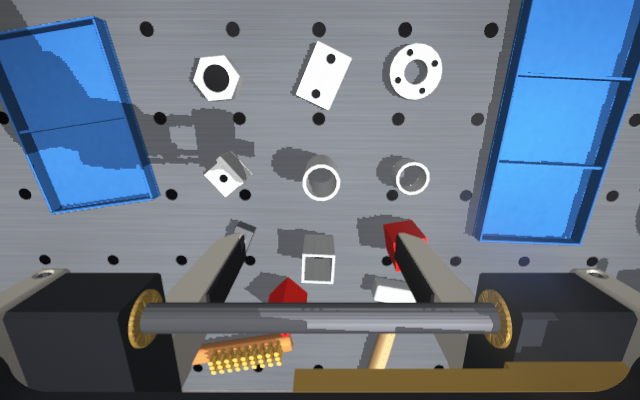

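View pics/side1.png

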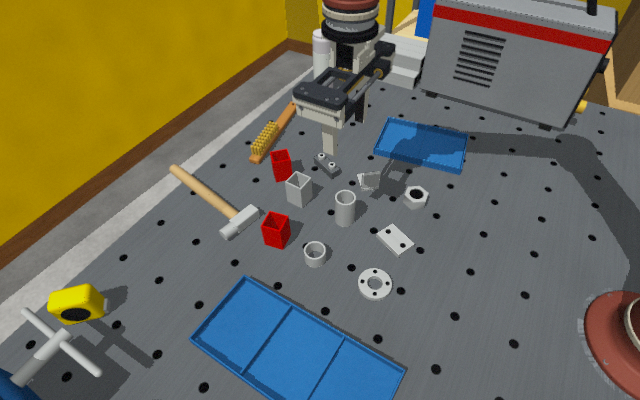

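The wrist view shows all the stock clearly: pipe top at (321,182), flange (416,71), plate (323,75), square tube (319,268), cleat (227,175). I'll cross-check the positions with it.

```bash
python3 - <<'E'
from h import *
w=load('wrist1'); print(w['eye'],w['rotation'])
crop('wrist1',180,30,460,140,2.8,'w_a');crop('wrist1',190,130,440,300,3.2,'w_b')
f=lambda n,P,z:print(n,px2w(w,P,z)[:,:2].round(4).tolist())
f('pipe',[(321.5,182)],.07);f('flange',[(416,71)],.012);f('pl holes',[(331,58.5),(316,93.5)],.012)
f('t3',[(600,238),(480,238)],.02)
E
```

```text
[0.4866259  0.00256348 0.38514054] [-1.70438232e+01 -8.91677197e-04  9.01559865e+01]
pipe [[0.5646, 0.0047]]
flange [[0.445, 0.1151]]
pl holes [[0.4319, 0.0155], [0.4702, -0.0019]]
t3 [[0.654, 0.3829], [0.6543, 0.2199]]
```

View pics/w_a.png

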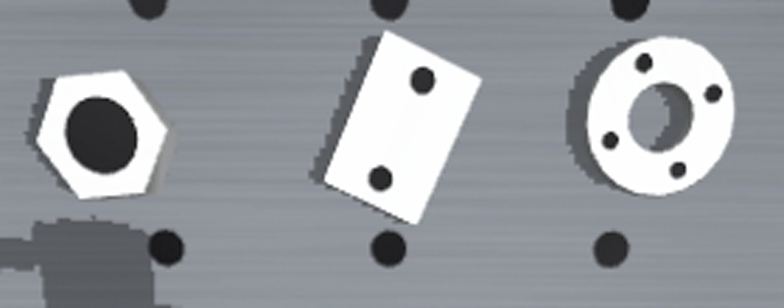

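View pics/w_b.png

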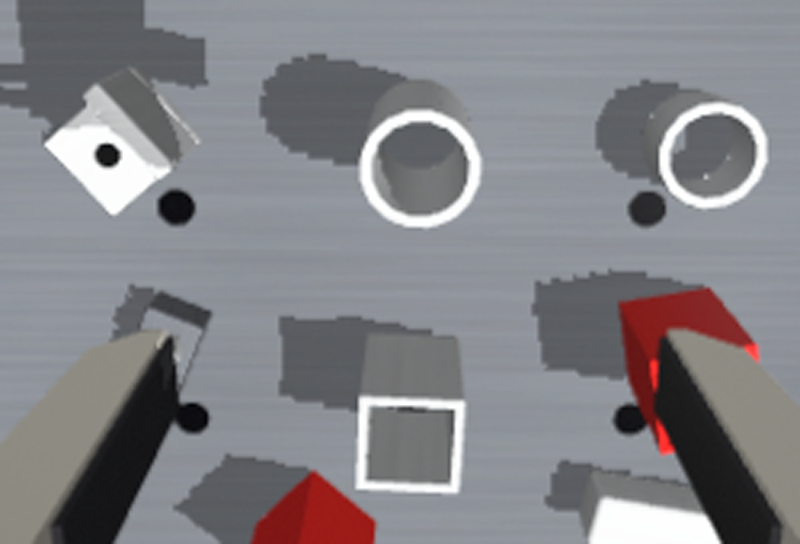

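{"method": "move_arm", "body": {"increments": [[[-0.1,0,-1],[0,0,0]],[[0,0,-1],[0,0,0]],[[0,0,-1],[0,0,0]],[[0,0,-1],[0,0,0]],[[0,0,-1],[0,0,0]],[[0,0,-1],[0,0,0]],[[0,0,-1],[0,0,0]],[[0,0,-1],[0,0,0]],[[0,0,0],[0,0,0]]]}}

```text
t: 5.25
position: [0.5654, 0.0061, 0.0201]
tool_rot: [180.0, -0.2, -179.5]
ft_force: [1.1, 0.3, 0.0]
width: 0.0929
```

{"method": "move_arm", "body": {"increments": [[[0,0,0],[0,0,0]],[[0,0,0],[0,0,0]],[[0,0,0],[0,0,0]],[[0,0,0],[0,0,0]],[[0,0,0],[0,0,0]],[[0,0,0],[0,0,0]]], "gripper": 1}}

```text
t: 6.0
position: [0.5672, 0.004, 0.0213]
tool_rot: [-180.0, 0.0, -179.6]
ft_force: [-0.1, -0.3, 1.9]
width: 0.0415
```

{"method": "move_arm", "body": {"increments": [[[0,0,0.5],[0,0,0]],[[0,0,1],[0,0,0]],[[0,0,1],[0,0,0]],[[0,0,1],[0,0,0]],[[0,0,1],[0,0,0]],[[0,0,0.5],[0,0,0]],[[-0.02,-0.5,0],[0,0,0]],[[-0.03,-1,0],[0,0,0.15]],[[-0.03,-1,0],[0,0,0.15]],[[-0.03,-1,0],[0,0,0.15]],[[-0.03,-1,0],[0,0,0.15]],[[-0.03,-1,0],[0,0,0.15]]]}}

```text
t: 7.5
position: [0.5624, -0.1072, 0.1199]
tool_rot: [-180.0, -0.2, -176.2]
ft_force: [0.2, 0.3, -3.1]
width: 0.0411
```

{"method": "move_arm", "body": {"increments": [[[-0.03,-1,0],[0,0,0.15]],[[-0.03,-1,0],[0,0,0.15]],[[-0.03,-1,0],[0,0,0.15]],[[-0.03,-1,0],[0,0,0.15]],[[-0.03,-1,0],[0,0,0.15]],[[-0.03,-1,0],[0,0,0.15]],[[-0.03,-1,0],[0,0,0.15]],[[0,-1,0],[0,0,0]],[[0,-0.8,0],[0,0,0]],[[0,-0.3,0],[0,0,0]],[[0,0,0],[0,0,0]]]}}

```text
t: 8.88
position: [0.5594, -0.2876, 0.1211]
tool_rot: [180.0, -0.0, -171.4]
ft_force: [0.1, -0.2, -3.2]
width: 0.0415
```

```bash
python3 - <<'E'
from h import *
for n in ['wrist','side']: grab(n,n+'2')
a=cv2.imread('pics/wrist2.png');b=cv2.imread('pics/side2.png');cv2.imwrite('pics/c2.png',cv2.resize(np.vstack([a,b]),None,fx=.75,fy=.75))
E
```

```text
(no output)
```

View pics/c2.png

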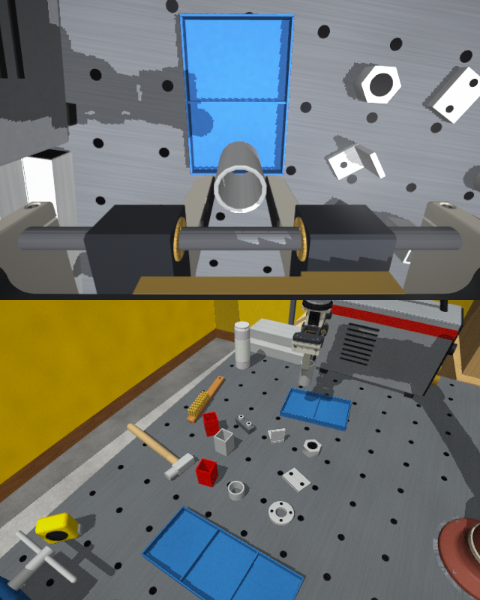

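{"method": "move_arm", "body": {"increments": [[[0,0,-1],[0,0,0]],[[0,0,-1],[0,0,0]],[[0,0,-1],[0,0,0]],[[0,0,-1],[0,0,0]],[[0,0,-0.5],[0,0,0]],[[0,0,-0.2],[0,0,0]],[[0,0,-0.1],[0,0,0]],[[0,0,0],[0,0,0]]]}}

```text
t: 9.98
position: [0.5599, -0.2878, 0.0258]
tool_rot: [-180.0, 0.0, -171.3]
ft_force: [-0.9, 0.2, -3.1]
width: 0.0412
```

```bash
python3 - <<'E'
from h import *
g=grab('side','side3'); crop('side3',360,60,480,180,5,'s3')
E
```

```text
(no output)
```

View pics/s3.png

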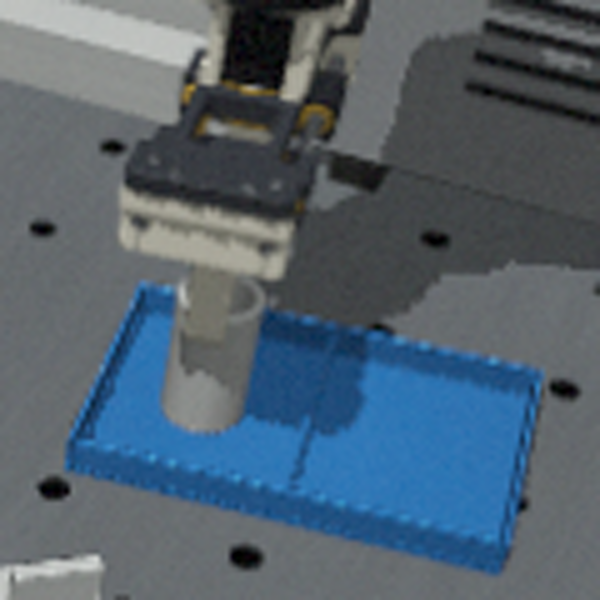

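{"method": "move_arm", "body": {"increments": [[[0,0,-0.07],[0,0,0]],[[0,0,0],[0,0,0]]]}}

```text
t: 10.28
position: [0.56, -0.2879, 0.0244]
tool_rot: [-180.0, 0.1, -171.3]
ft_force: [-0.6, 0.8, -0.9]
width: 0.0414
```

{"method": "move_arm", "body": {"increments": [[[0,0,0],[0,0,0]],[[0,0,0],[0,0,0]],[[0,0,0],[0,0,0]],[[0,0,0.5],[0,0,0]],[[0,0,1],[0,0,0]],[[0,0,1],[0,0,0]],[[0,0,1],[0,0,0]],[[0,0,1],[0,0,0]],[[0,0,0.3],[0,0,0]]], "gripper": -0.4}}

```text
t: 11.4
position: [0.5606, -0.2881, 0.1219]
tool_rot: [-179.9, 0.2, -171.3]
ft_force: [0.1, -0.1, 0.1]
width: 0.0653
```

```bash
python3 - <<'E'
from h import *
g=grab('side','side4'); crop('side4',360,60,480,180,5,'s4')
E
```

```text
(no output)
```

View pics/s4.png

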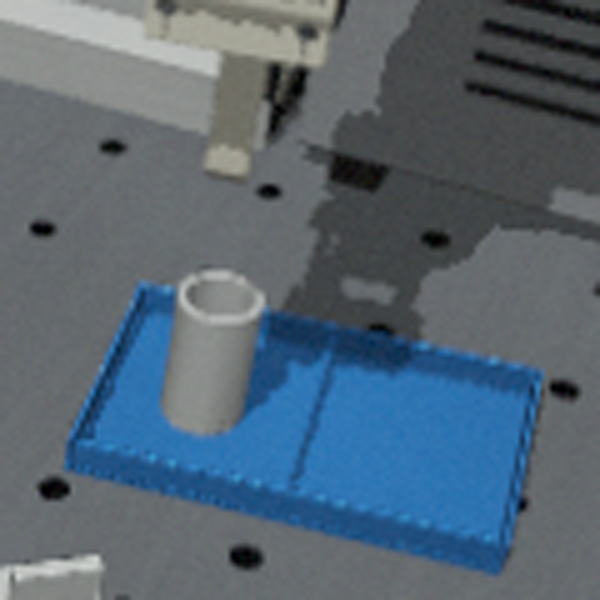

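Pipe is standing in the far bay. Next is the flange.

{"method": "move_arm", "body": {"increments": [[[-0.28,1,0],[0,0,0]],[[-0.28,1,0],[0,0,0]],[[-0.28,1,0],[0,0,0]],[[-0.28,1,0],[0,0,0]],[[-0.28,1,0],[0,0,0]],[[-0.28,1,0],[0,0,0]],[[-0.28,1,0],[0,0,0]],[[-0.28,1,0],[0,0,0]],[[-0.28,1,0],[0,0,0]],[[-0.28,1,0],[0,0,0]]], "gripper": -1}}

```text
t: 12.7
position: [0.5032, -0.0862, 0.1199]
tool_rot: [-180.0, 0.0, -171.3]
ft_force: [0.7, 0.1, -0.9]
width: 0.0927
```

{"method": "move_arm", "body": {"increments": [[[-0.28,1,0],[0,0,0]],[[-0.28,1,0],[0,0,0]],[[-0.28,1,0],[0,0,0]],[[-0.28,1,0],[0,0,0]],[[-0.28,1,0],[0,0,0]],[[-0.28,1,0],[0,0,0]],[[-0.28,1,0],[0,0,0]],[[-0.28,1,0],[0,0,0]],[[-0.28,1,0],[0,0,0]],[[-0.28,1,0],[0,0,0]],[[0,0.15,0],[0,0,0]],[[0,0,0],[0,0,0]]]}}

```text
t: 14.2
position: [0.4476, 0.1151, 0.1199]
tool_rot: [-180.0, 0.0, -171.3]
ft_force: [0.1, -0.4, 0.1]
width: 0.0929
```

```bash
python3 - <<'E'
from h import *
st=ctrl.get_state();print(st['position'],st['tool_rot'])
g=grab('side','side5'); crop('side5',290,160,450,310,4,'s5')
g=grab('wrist','wrist5')
E
```

```text
[0.44760507 0.11507176 0.11986093] [-1.79966425e+02  8.73493580e-03 -1.71336604e+02]
```

View pics/s5.png

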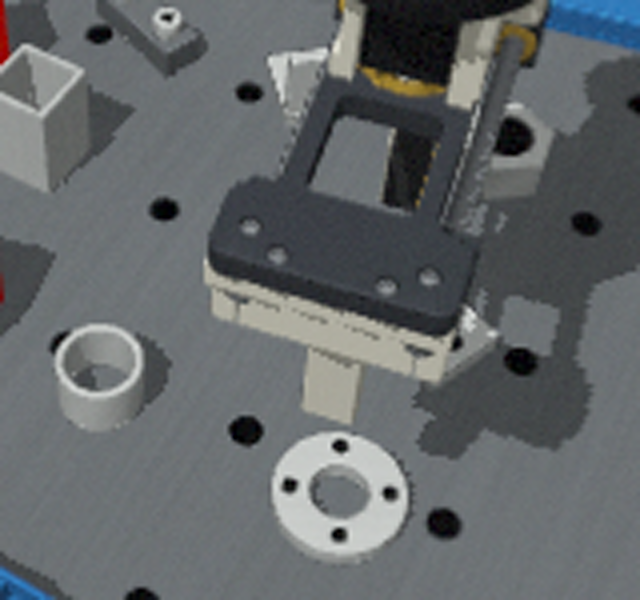

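View pics/wrist5.png

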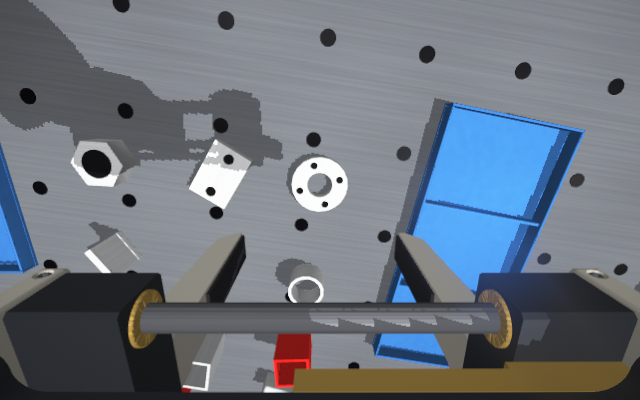

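{"method": "move_arm", "body": {"increments": [[[0,0,-1],[0,0,0]],[[0,0,-1],[0,0,0]],[[0,0,-1],[0,0,0]],[[0,0,-1],[0,0,0]],[[0,0,-1],[0,0,0]],[[0,0,-0.5],[0,0,0]],[[0,0,-0.2],[0,0,0]],[[0,0,-0.1],[0,0,0]],[[0,0,0],[0,0,0]]]}}

```text
t: 15.42
position: [0.4479, 0.1154, 0.0042]
tool_rot: [180.0, 0.0, -171.3]
ft_force: [1.3, -0.2, -0.5]
width: 0.093
```

{"method": "move_arm", "body": {"increments": [[[0,0,0],[0,0,0]],[[0,0,0],[0,0,0]],[[0,0,0],[0,0,0]],[[0,0,0],[0,0,0]],[[0,0,0],[0,0,0]]], "gripper": 1}}

```text
t: 16.05
position: [0.4475, 0.1154, 0.0038]
tool_rot: [-180.0, -0.0, -171.3]
ft_force: [0.4, 0.2, -0.2]
width: 0.0478
```

```bash
python3 - <<'E'
from h import *
st=ctrl.get_state();print(st['position'],st['width'])
g=grab('side','side6'); crop('side6',290,160,450,310,4,'s6')
g=grab('wrist','wrist6')
E
```

```text
[0.44749693 0.1153669  0.00382731] 0.04783052530804851
```

View pics/s6.png

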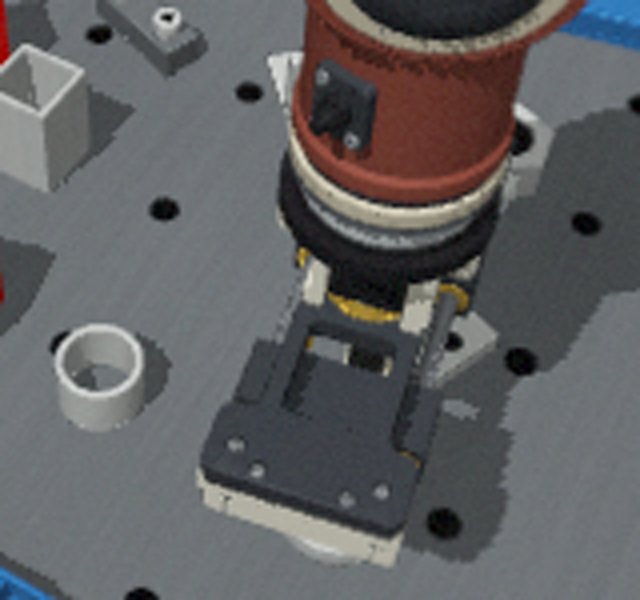

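View pics/wrist6.png

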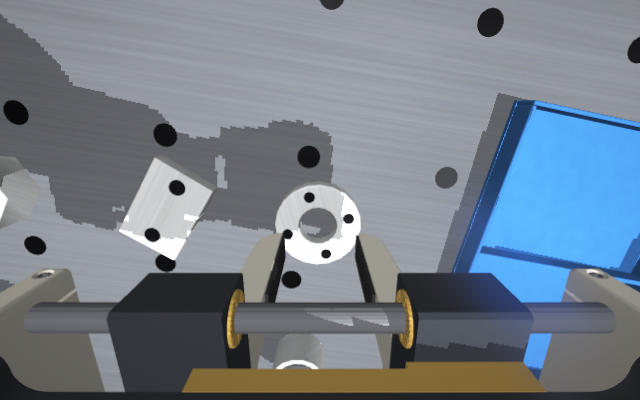

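```bash
python3 - <<'E'
from h import *
for n,p in [('wrist5',(319,184)),('wrist6',(318,223))]:
    w=load(n); print(n,w['eye'],px2w(w,[p],.012))
w=load('wrist6'); print(w2px(w,[(.4475,.1154,.0038),(.4475,.1154,.0228),(.4475,.1154,.012)]))
w=load('wrist5'); print(w2px(w,[(.4475,.1154,.12)]))
crop('wrist6',230,160,410,300,4,'w6')
E
```

```text
wrist5 [0.36583717 0.10280589 0.32413573] [[0.44480169 0.11409286 0.012     ]]
wrist6 [0.3656946  0.10338935 0.20813422] [[0.44377732 0.11425002 0.012     ]]
[[318.83217781 223.69616016]
 [318.7862066  234.15957721]
 [318.81330381 227.99188773]]
[[319.94016181 223.68481463]]
```

View pics/w6.png

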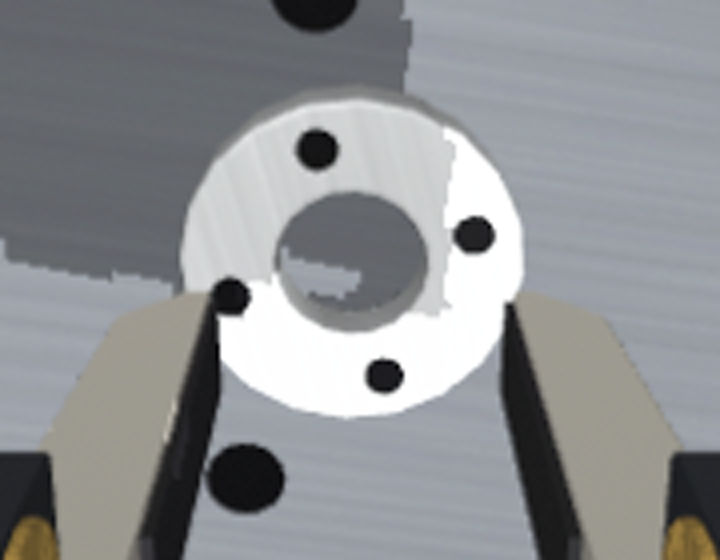

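```bash
python3 - <<'E'
from h import *
d=load('side4'); print('pipe now',px2w(d,[(360+222.5/5-.5,60+297.5/5-.5)],.073))
print('tcp px in s4',(w2px(d,[(.5606,-.2881,.1219)])-[360,60])*5)
d=load('side5'); print('tcp px in s5',(w2px(d,[(.4476,.1151,.1199)])-[290,160])*4)
w=load('wrist6'); print(px2w(w,[(284,235),(356,235)],.004),px2w(w,[(284,235),(356,235)],.012))
w=load('wrist5'); print(px2w(w,[(244,235),(396,235)],.12))
w=load('wrist2'); print(px2w(w,[(240/.75,188/.75)],.07+.1)) 
E
```

```text
pipe now [[ 0.55910937 -0.28888702  0.073     ]]
tcp px in s4 [[231.65436374 207.49593639]]
tcp px in s5 [[359.19610943 356.25206476]]
[[0.46040254 0.09080266 0.004     ]
 [0.4522827  0.14445808 0.004     ]] [[0.45669095 0.09129593 0.012     ]
 [0.44888932 0.1428486  0.012     ]]
[[0.46508916 0.06016878 0.12      ]
 [0.44803328 0.17347923 0.12      ]]
[[ 0.55643883 -0.28729244  0.17      ]]
```

{"method": "move_arm", "body": {"increments": [[[0,0,0],[0,0,0]],[[0,0,0],[0,0,0]],[[0,0,0],[0,0,0]],[[0,0,0],[0,0,0]]], "gripper": -1}}

```text
t: 16.65
position: [0.4475, 0.1154, 0.0038]
tool_rot: [-180.0, -0.0, -171.3]
ft_force: [0.1, -0.9, 0.1]
width: 0.0754
```

```bash
python3 - <<'E'
from h import *
g=grab('scene','scene7'); crop('scene7',300,100,460,220,5,'s7')
g=grab('wrist','wrist7');crop('wrist7',200,140,440,300,3.3,'w7')
E
```

```text
(no output)
```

View pics/s7.png

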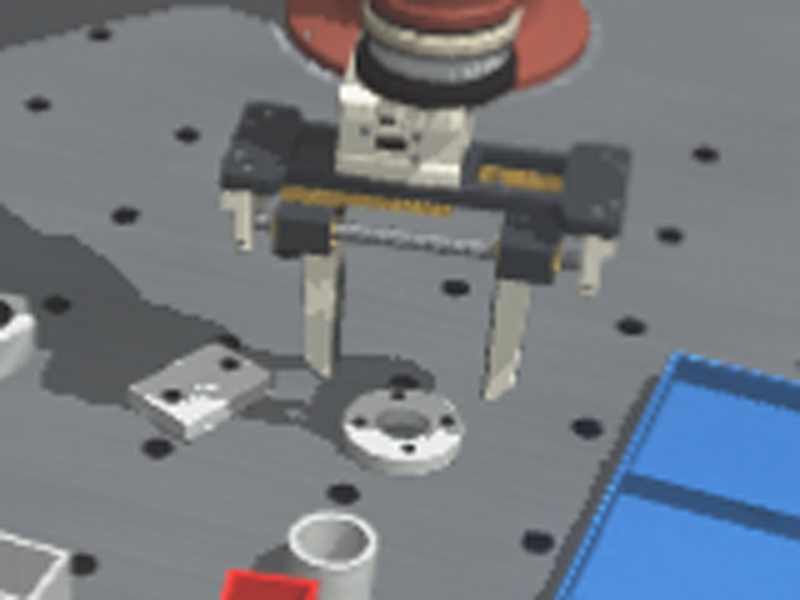

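View pics/w7.png

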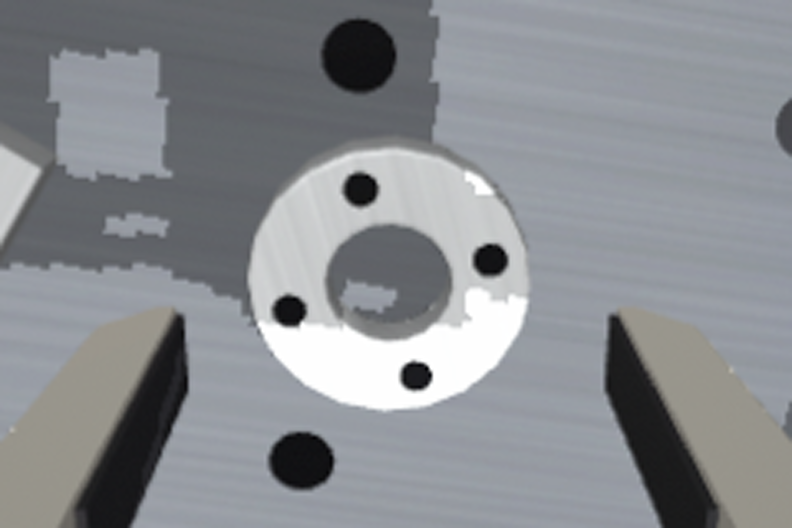

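```bash
python3 - <<'E'
from h import *
s=load('scene7');w=load('wrist7')
S=lambda x,y:(300+(x+.5)/5-.5,100+(y+.5)/5-.5); W=lambda x,y:(200+(x+.5)/3.3-.5,140+(y+.5)/3.3-.5)
def ray(g,p):
    a=px2w(g,[p],0.)[0];e=np.array(g['eye']);v=a-e;return e,v/np.linalg.norm(v)
for a,b in [(S(335,375),W(183,315)),(S(490,398),W(610,315)),(S(403,425),W(390,280))]:
    e1,v1=ray(s,a);e2,v2=ray(w,b)
    t=np.linalg.lstsq(np.c_[v1,-v2],e2-e1,rcond=None)[0];p=e1+t[0]*v1;q=e2+t[1]*v2
    print((p+q)/2,np.linalg.norm(p-q))
print(w['eye'],w['rotation'],ctrl.get_state()['joint_pos'])
st=ctrl.get_state()['position'];a=np.radians(98.66);u=np.array([np.cos(a),np.sin(a),0])
for k in (-1,1):
    P=st+k*.0377*u;print(P,(w2px(s,[P])[0]-[300,100])*5,(w2px(w,[P])[0]-[200,140])*3.3)
E
```

```text
[0.44940455 0.07632532 0.03285244] 0.004424271352839412
[0.43769438 0.15710784 0.03208563] 9.393926331221891e-05
[0.44609429 0.11495855 0.00887247] 0.000990943592559503
[0.36569827 0.10338749 0.20813931] [-1.70863490e+01 -7.35933589e-02  9.86379109e+01] [-15.00449697  35.48410754  -3.16771007 121.96956217   4.78298098
  22.66203033  76.66746718]
[0.45320011 0.07812376 0.00382718] [326.93461711 422.00344386] [225.14649955 276.42299683]
[0.44184708 0.15266414 0.00382718] [472.39908057 443.06533795] [559.02016522 276.14222577]
```

```bash
python3 - <<'E'
from h import *
from scipy.optimize import brentq
for n,a,b,wd,tz in [('wrist5',(244,235),(396,235),.0929,.1199),('wrist7',(255.3,235.5),(384.7,235.5),.0754,.0038),('wrist6',(284,235),(356,235),.0478,.0038),('wrist1',(244,235),(396,235),.0929,.181)]:
    g=load(n)
    f=lambda z:np.linalg.norm(np.diff(px2w(g,[a,b],z),axis=0))-wd
    z=brentq(f,-.05,g['eye'][2]-.02); print(n,wd,'tip z-tcp',z-tz, px2w(g,[a,b],z).mean(0))
crop('wrist6',270,210,300,250,16,'w6a')
crop('wrist2',200,180,440,400,3.3,'w2a')
E
```

```text
wrist5 0.0929 tip z-tcp 0.03873507159133957 [0.43939063 0.11417091 0.15863507]
wrist7 0.0754 tip z-tcp 0.04662400398002298 [0.43605221 0.11444676 0.050424  ]
wrist6 0.0478 tip z-tcp 0.024524492347111636 [0.44554106 0.11593342 0.02832449]
wrist1 0.0929 tip z-tcp 0.03857510805476799 [0.56090745 0.00292925 0.21957511]
```

View pics/w2a.png

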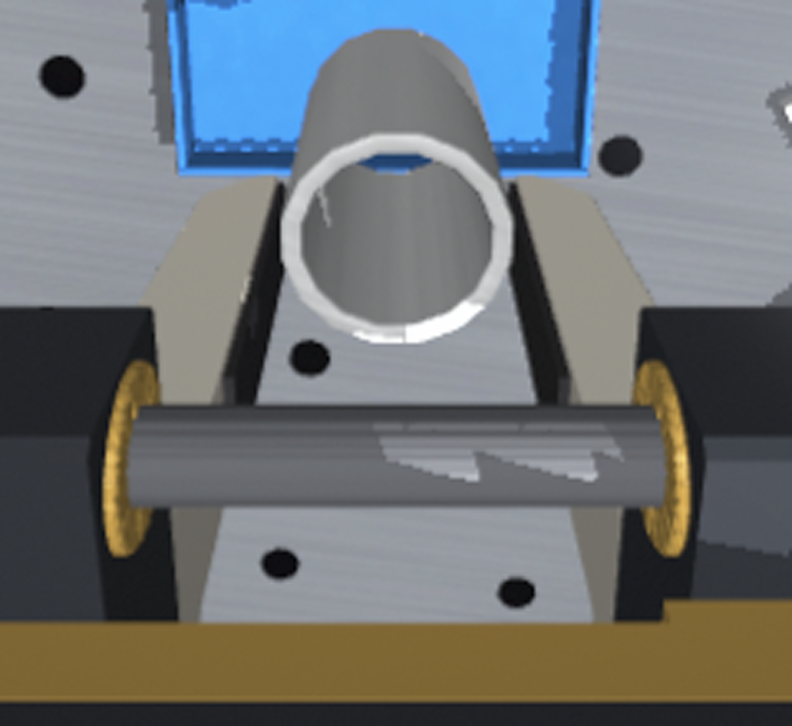

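{"method": "move_arm", "body": {"increments": [[[0,0,-0.5],[0,0,0]],[[0,0,0],[0,0,0]],[[0,0,0],[0,0,0]]]}}

```text
t: 17.12
position: [0.4473, 0.1153, -0.0064]
tool_rot: [-180.0, -0.0, -171.3]
ft_force: [0.6, 0.0, 0.1]
width: 0.093
```

```bash
python3 - <<'E'
from h import *
g=grab('scene','scene8'); crop('scene8',330,130,430,205,8,'s8')
g=grab('side','side8'); crop('side8',300,200,430,310,6,'d8')
g=grab('wrist','wrist8')
E
```

```text
(no output)
```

View pics/s8.png

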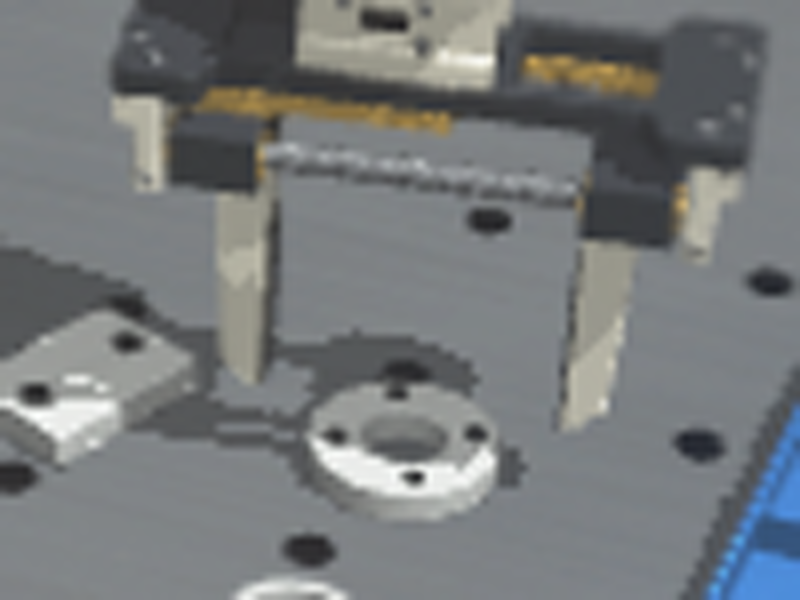

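View pics/d8.png

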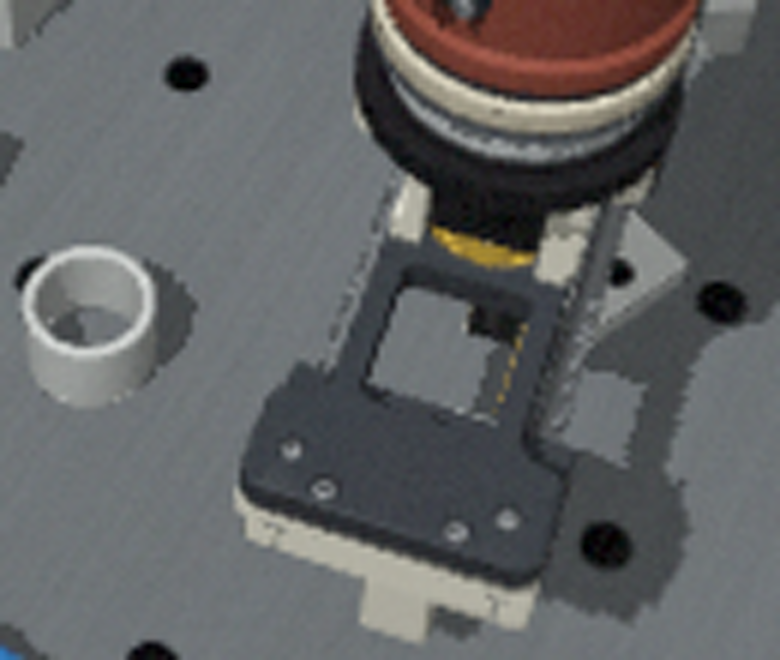

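View pics/wrist8.png

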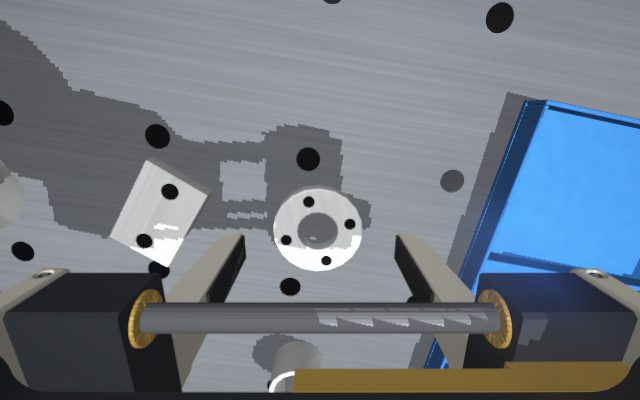

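```bash
python3 - <<'E'
from h import *
s=load('scene8');d=load('side8')
st=np.array([.4473,.1153,0]);a=np.radians(98.66);u=np.array([np.cos(a),np.sin(a),0]);v=np.array([u[1],-u[0],0])
for z in (0,.01,.015,.02,.025,.03):
    z_=np.array([0,0,z])
    print(z,'scene inner',[((w2px(s,[st+.0465*u+k*.0075*v+z_])[0]-[330,130])*8).round() for k in(-1,1)],'left inner',[((w2px(s,[st-.0465*u+k*.0075*v+z_])[0]-[330,130])*8).round() for k in(-1,1)])
    print('   side outer',[((w2px(d,[st+o*u+k*.0075*v+z_])[0]-[300,200])*6).round() for o in (.0465,.064) for k in(-1,1)])
E
```

```text
0 scene inner [array([545., 468.]), array([539., 496.])] left inner [array([260., 427.]), array([251., 454.])]
   side outer [array([420., 662.]), array([370., 645.]), array([402., 716.]), array([352., 699.])]
0.01 scene inner [array([548., 443.]), array([542., 471.])] left inner [array([261., 402.]), array([253., 429.])]
   side outer [array([423., 647.]), array([372., 630.]), array([405., 701.]), array([354., 684.])]
0.015 scene inner [array([549., 431.]), array([544., 458.])] left inner [array([262., 390.]), array([254., 417.])]
   side outer [array([424., 639.]), array([373., 622.]), array([406., 694.]), array([355., 676.])]
0.02 scene inner [array([551., 418.]), array([545., 446.])] left inner [array([263., 377.]), array([254., 404.])]
   side outer [array([425., 631.]), array([375., 614.]), array([407., 686.]), array([356., 668.])]
0.025 scene inner [array([552., 405.]), array([547., 433.])] left inner [array([263., 364.]), array([255., 391.])]
   side outer [array([427., 623.]), array([376., 606.]), array([409., 678.]), array([357., 660.])]
0.03 scene inner [array([554., 393.]), array([548., 420.])] left inner [array([264., 352.]), array([256., 379.])]
   side outer [array([428., 615.]), array([377., 598.]), array([410., 670.]), array([358., 653.])]
```

{"method": "move_arm", "body": {"increments": [[[-0.05,0,-0.4],[0,0,0]],[[0,0,-0.3],[0,0,0]],[[0,0,0],[0,0,0]]]}}

```text
t: 17.65
position: [0.446, 0.1152, -0.0208]
tool_rot: [-180.0, -0.1, -171.3]
ft_force: [-0.3, -0.1, -0.7]
width: 0.093
```

```bash
python3 - <<'E'
from h import *
g=grab('scene','scene9'); crop('scene9',330,130,430,205,8,'s9')
E
```

```text
(no output)
```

View pics/s9.png

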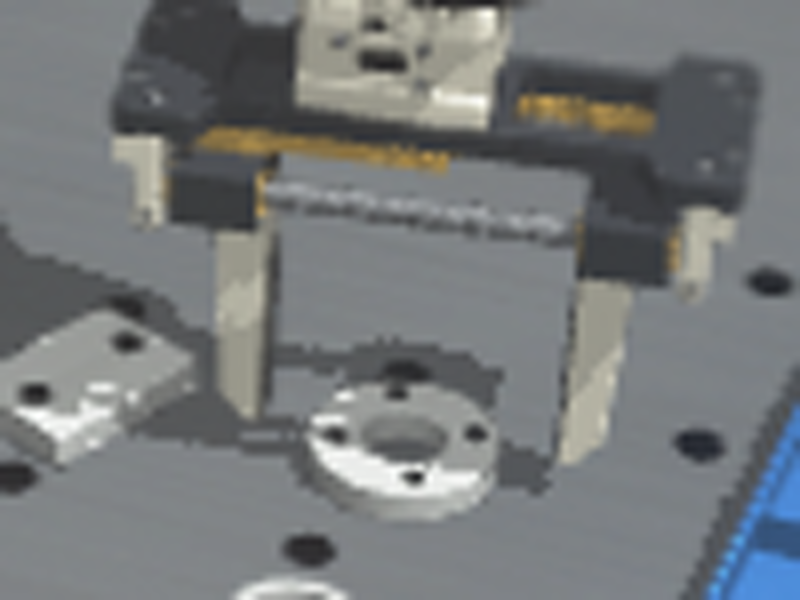

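{"method": "move_arm", "body": {"increments": [[[0,0,-0.15],[0,0,0]],[[0,0,-0.1],[0,0,0]],[[0,0,0],[0,0,0]]]}}

```text
t: 18.08
position: [0.4464, 0.1154, -0.0253]
tool_rot: [-180.0, -0.0, -171.3]
ft_force: [0.0, 0.1, 0.1]
width: 0.0931
```

```bash
python3 - <<'E'
from h import *
g=grab('scene','scene10'); crop('scene10',330,130,430,205,8,'s10')
E
```

```text
(no output)
```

View pics/s10.png

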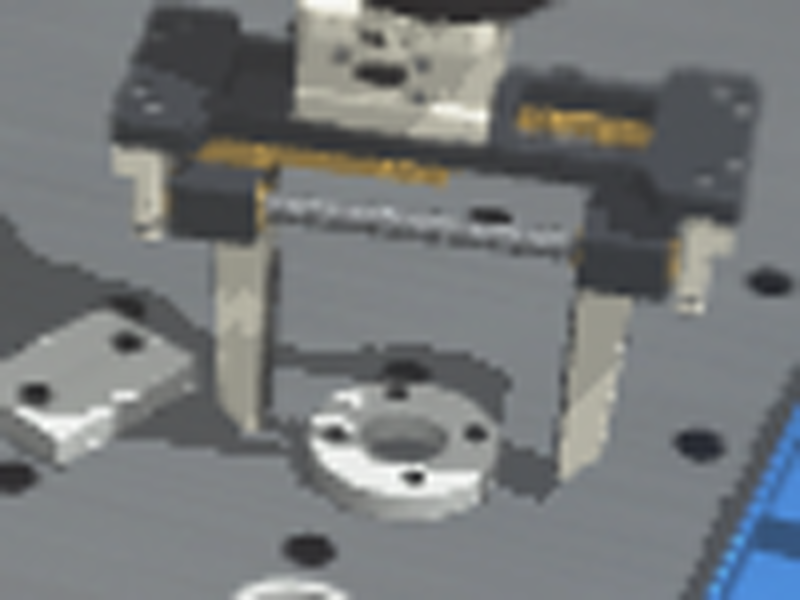

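{"method": "move_arm", "body": {"increments": [[[0,0,0],[0,0,0]],[[0,0,0],[0,0,0]],[[0,0,0],[0,0,0]],[[0,0,0],[0,0,0]],[[0,0,0],[0,0,0]],[[0,0,0],[0,0,0]]], "gripper": 1}}

```text
t: 18.88
position: [0.4467, 0.1155, -0.0251]
tool_rot: [180.0, 0.0, -171.3]
ft_force: [0.4, -0.0, 1.4]
width: 0.0378
```

```bash
python3 - <<'E'
from h import *
g=grab('scene','scene11'); crop('scene11',330,130,430,205,8,'s11')
g=grab('wrist','wrist11');crop('wrist11',200,140,440,300,3.3,'w11')
print(ctrl.get_state()['width'])
E
```

```text
0.029736763778964496
```

View pics/s11.png

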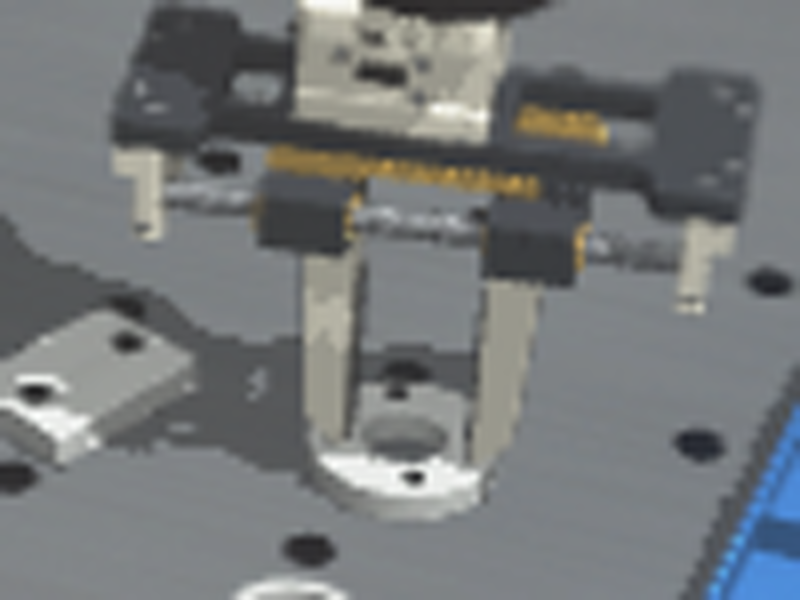

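View pics/w11.png

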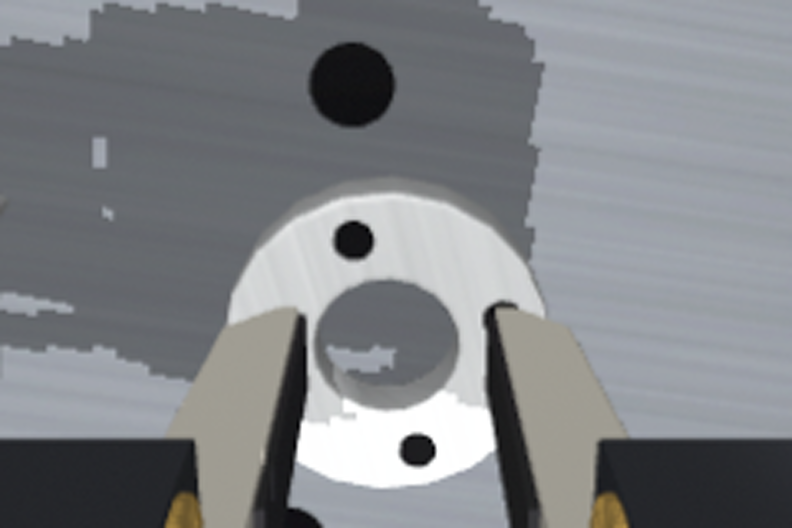

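{"method": "move_arm", "body": {"increments": [[[0,0,0.1],[0,0,0]],[[0,0,0],[0,0,0]],[[0,0,0],[0,0,0]],[[0,0,0],[0,0,0]],[[0,0,0],[0,0,0]],[[0,0,0],[0,0,0]],[[0,0,0],[0,0,0]]], "gripper": -1}}

```text
t: 19.85
position: [0.4465, 0.1154, -0.0232]
tool_rot: [-180.0, -0.0, -171.3]
ft_force: [0.2, -0.5, -0.8]
width: 0.0915
```

{"method": "move_arm", "body": {"increments": [[[0,0,-0.2],[0,0,0]],[[0,0,-0.2],[0,0,0]],[[0,0,-0.15],[0,0,0]],[[0,0,0],[0,0,0]]]}}

```text
t: 20.35
position: [0.4463, 0.1153, -0.0345]
tool_rot: [-180.0, -0.0, -171.3]
ft_force: [-0.0, 0.3, 0.5]
width: 0.0929
```

```bash
python3 - <<'E'
from h import *
g=grab('scene','scene12'); crop('scene12',330,130,430,205,8,'s12')
E
```

```text
(no output)
```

View pics/s12.png

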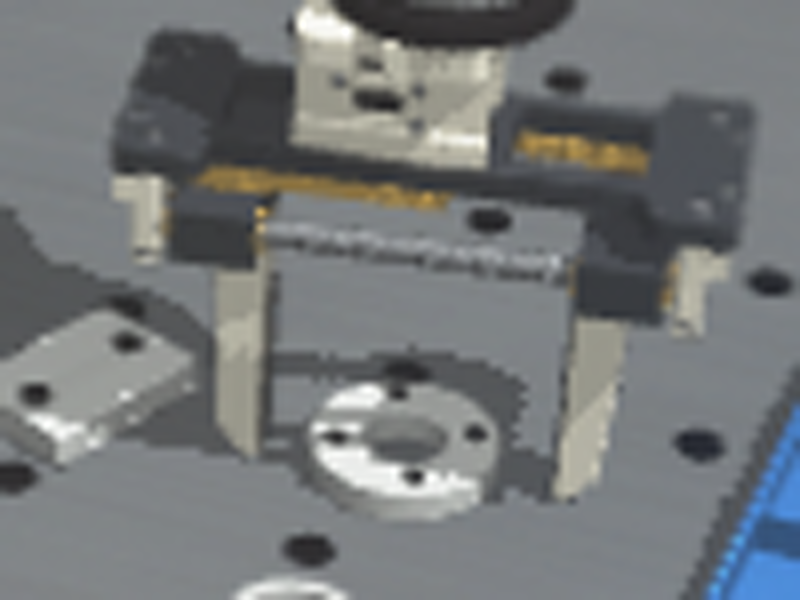

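{"method": "move_arm", "body": {"increments": [[[0,0,0],[0,0,0]],[[0,0,0],[0,0,0]],[[0,0,0],[0,0,0]],[[0,0,0],[0,0,0]],[[0,0,0],[0,0,0]],[[0,0,0],[0,0,0]]], "gripper": 1}}

```text
t: 21.15
position: [0.4466, 0.1151, -0.0341]
tool_rot: [-180.0, -0.0, -171.3]
ft_force: [0.4, -0.8, 0.7]
width: 0.0618
```

{"method": "move_arm", "body": {"increments": [[[0,0,0.5],[0,0,0]],[[0,0,1],[0,0,0]],[[0,0,1],[0,0,0]],[[0,0,1],[0,0,0]],[[0,0,1],[0,0,0]],[[0,0,1],[0,0,0]],[[0,0,0.5],[0,0,0]],[[0,-0.5,0],[0,0,0]],[[0.02,-1,0],[0,0,0]],[[0.02,-1,0],[0,0,0]],[[0.02,-1,0],[0,0,0]],[[0.02,-1,0],[0,0,0]]]}}

```text
t: 22.65
position: [0.447, 0.0238, 0.0849]
tool_rot: [-180.0, -0.1, -171.4]
ft_force: [1.1, 0.3, -3.0]
width: 0.0619
```

{"method": "move_arm", "body": {"increments": [[[0.02,-1,0],[0,0,0]],[[0.02,-1,0],[0,0,0]],[[0.02,-1,0],[0,0,0]],[[0.02,-1,0],[0,0,0]],[[0.02,-1,0],[0,0,0]],[[0.02,-1,0],[0,0,0]],[[0.02,-1,0],[0,0,0]],[[0.02,-1,0],[0,0,0]],[[0.02,-1,0],[0,0,0]],[[0.02,-1,0],[0,0,0]],[[0.02,-1,0],[0,0,0]],[[0.02,-1,0],[0,0,0]]]}}

```text
t: 24.15
position: [0.4516, -0.2156, 0.0848]
tool_rot: [179.9, -0.1, -171.4]
ft_force: [0.2, 0.1, -3.1]
width: 0.0617
```

{"method": "move_arm", "body": {"increments": [[[0.02,-1,0],[0,0,0]],[[0.02,-1,0],[0,0,0]],[[0.02,-1,0],[0,0,0]],[[0.02,-1,0],[0,0,0]],[[0.02,-0.5,0],[0,0,0]],[[0,0,0],[0,0,0]]]}}

```text
t: 24.9
position: [0.4548, -0.3054, 0.0857]
tool_rot: [-180.0, -0.0, -171.4]
ft_force: [-0.6, 0.5, -2.8]
width: 0.0616
```

```bash
python3 - <<'E'
from h import *
g=grab('wrist','wrist13')
st=ctrl.get_state();print(st['position'],st['width'])
E
```

```text
[ 0.45488805 -0.3041901   0.08571691] 0.061604573763221336
```

View pics/wrist13.png

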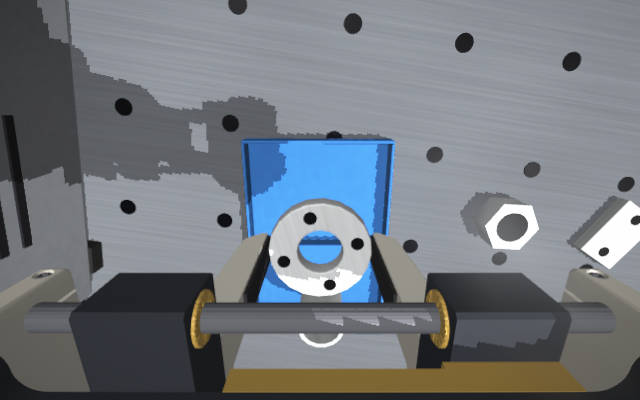

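{"method": "move_arm", "body": {"increments": [[[0,0,-1],[0,0,0]],[[0,0,-1],[0,0,0]],[[0,0,-1],[0,0,0]],[[0,0,-1],[0,0,0]],[[0,0,-1],[0,0,0]],[[0,0,-0.4],[0,0,0]],[[0,0,-0.2],[0,0,0]],[[0,0,-0.15],[0,0,0]],[[0,0,0],[0,0,0]]]}}

```text
t: 26.08
position: [0.4552, -0.3047, -0.0288]
tool_rot: [-180.0, 0.0, -171.3]
ft_force: [-0.3, 0.7, -3.1]
width: 0.0616
```

{"method": "move_arm", "body": {"increments": [[[0,0,-0.07],[0,0,0]],[[0,0,-0.05],[0,0,0]],[[0,0,0],[0,0,0]]]}}

```text
t: 26.45
position: [0.4552, -0.3048, -0.0311]
tool_rot: [-180.0, 0.0, -171.3]
ft_force: [-1.1, 0.3, 1.4]
width: 0.0618
```

{"method": "move_arm", "body": {"increments": [[[0,0,0],[0,0,0]],[[0,0,0],[0,0,0]],[[0,0,0],[0,0,0]],[[0,0,0.5],[0,0,0]],[[0,0,1],[0,0,0]],[[0,0,1],[0,0,0]],[[0,0,1],[0,0,0]],[[0,0,1],[0,0,0]],[[0,0,1],[0,0,0]]], "gripper": -0.65}}

```text
t: 27.58
position: [0.455, -0.3046, 0.0798]
tool_rot: [-180.0, 0.0, -171.3]
ft_force: [0.7, 0.3, -0.7]
width: 0.0767
```

```bash
python3 - <<'E'
from h import *
g=grab('side','side14'); crop('side14',360,60,480,180,5,'s14')
st=ctrl.get_state();print(st['position'],st['width'])
E
```

```text
[ 0.45667684 -0.30571121  0.08232405] 0.07684644343125652
```

View pics/s14.png

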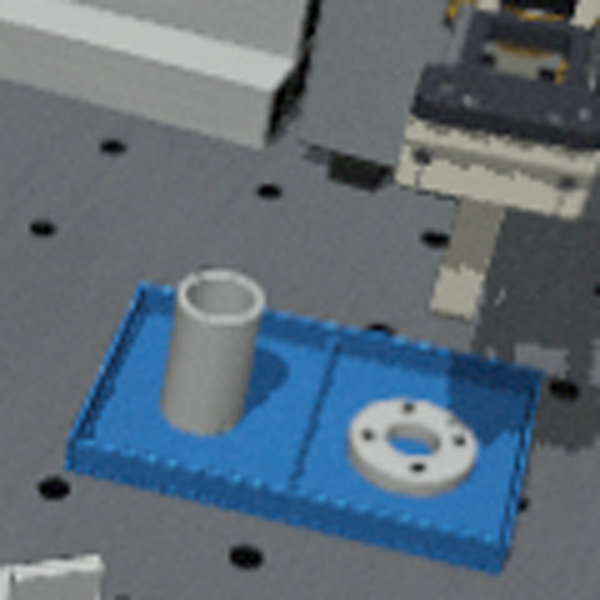

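{"method": "move_arm", "body": {"increments": [[[0.7,0.96,0],[0,0,-0.15]],[[0.7,0.96,0],[0,0,-0.15]],[[0.7,0.96,0],[0,0,-0.15]],[[0.7,0.96,0],[0,0,-0.15]],[[0.7,0.96,0],[0,0,-0.15]],[[0.7,0.96,0],[0,0,-0.15]],[[0.7,0.96,0],[0,0,-0.15]],[[0.7,0.96,0],[0,0,-0.15]]], "gripper": -1}}

```text
t: 28.62
position: [0.5673, -0.1503, 0.0785]
tool_rot: [-180.0, 0.0, -176.9]
ft_force: [1.4, -0.9, 0.3]
width: 0.0924
```

{"method": "move_arm", "body": {"increments": [[[0.7,0.96,0],[0,0,-0.15]],[[0.7,0.96,0],[0,0,-0.15]],[[0.7,0.96,0],[0,0,-0.15]],[[0.7,0.96,0],[0,0,-0.15]],[[0.7,0.96,0],[0,0,-0.15]],[[0.7,0.96,0],[0,0,-0.15]],[[0.7,0.96,0],[0,0,-0.15]],[[0.7,0.96,0],[0,0,-0.15]],[[0,0,0],[0,0,0]]]}}

```text
t: 29.75
position: [0.6792, 0.0055, 0.0781]
tool_rot: [179.9, 0.0, 177.9]
ft_force: [0.9, 0.0, 0.3]
width: 0.093
```

```bash
python3 - <<'E'
from h import *
g=grab('wrist','wrist15'); 
st=ctrl.get_state();print(st['position'],st['tool_rot'],st['width'])
g=grab('scene','scene15');crop('scene15',230,120,390,240,5,'s15')
E
```

```text
[0.67847356 0.00312445 0.07804832] [-1.79989496e+02 -5.30327671e-02  1.77766405e+02] 0.09263747644840226
```

View pics/wrist15.png

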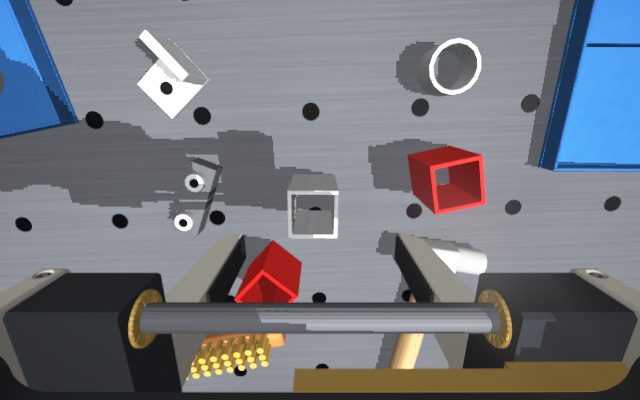

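View pics/s15.png

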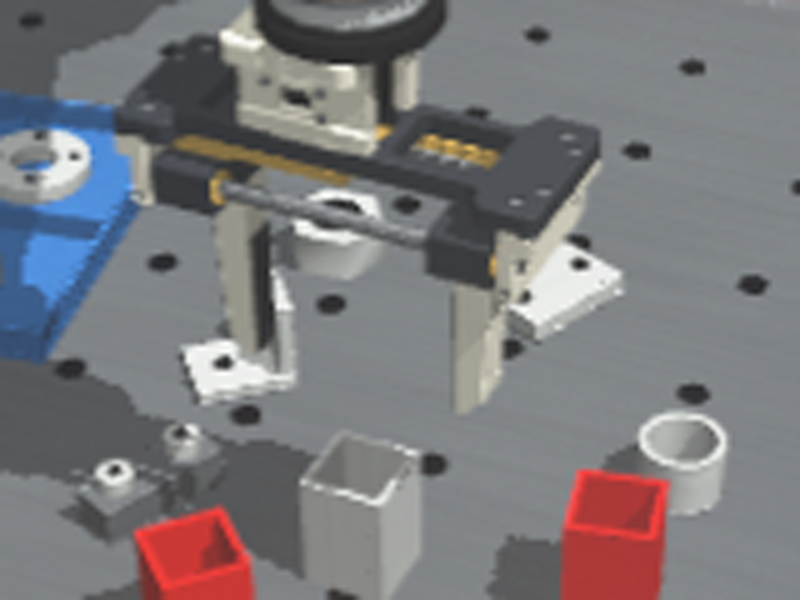

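```bash
python3 - <<'E'
from h import *
w=load('wrist15'); print(px2w(w,[(289,187),(338,187),(337,238),(289,238)],.06), px2w(w,[(313.2,212.5)],.06))
E
```

```text
[[ 0.65472963 -0.01689309  0.06      ]
 [ 0.65618526  0.02131223  0.06      ]
 [ 0.69959866  0.0196602   0.06      ]
 [ 0.69807149 -0.01984132  0.06      ]] [[0.67655848 0.00104587 0.06      ]]
```

{"method": "move_arm", "body": {"increments": [[[-0.05,-0.1,-1],[0,0,0]],[[0,0,-1],[0,0,0]],[[0,0,-1],[0,0,0]],[[0,0,-1],[0,0,0]],[[0,0,-0.4],[0,0,0]],[[0,0,0],[0,0,0]]]}}

```text
t: 30.6
position: [0.6775, 0.0006, -0.0103]
tool_rot: [-180.0, -0.1, 177.7]
ft_force: [0.1, -0.1, 0.3]
width: 0.093
```

{"method": "move_arm", "body": {"increments": [[[0,0,0],[0,0,0]],[[0,0,0],[0,0,0]],[[0,0,0],[0,0,0]],[[0,0,0],[0,0,0]],[[0,0,0],[0,0,0]],[[0,0,0],[0,0,0]],[[0,0,0],[0,0,0]]], "gripper": 1}}

```text
t: 31.48
position: [0.6779, 0.0004, -0.0095]
tool_rot: [-180.0, -0.0, 177.7]
ft_force: [-0.3, 0.5, 0.7]
width: 0.0399
```

{"method": "move_arm", "body": {"increments": [[[0,0,0.5],[0,0,0]],[[0,0,1],[0,0,0]],[[0,0,1],[0,0,0]],[[0,0,1],[0,0,0]],[[0,0,1],[0,0,0]],[[0,0,0.5],[0,0,0]],[[-0.12,0.5,0],[0,0,0]],[[-0.24,1,0],[0,0,0]],[[-0.24,1,0],[0,0,0]],[[-0.24,1,0],[0,0,0]],[[-0.24,1,0],[0,0,0]],[[-0.24,1,0],[0,0,0]]]}}

```text
t: 32.98
position: [0.6511, 0.1123, 0.0904]
tool_rot: [180.0, -0.0, 177.7]
ft_force: [-0.1, -0.3, -1.9]
width: 0.0399
```

{"method": "move_arm", "body": {"increments": [[[-0.24,1,0],[0,0,0]],[[-0.24,1,0],[0,0,0]],[[-0.24,1,0],[0,0,0]],[[-0.24,1,0],[0,0,0]],[[-0.24,1,0],[0,0,0]],[[-0.24,1,0],[0,0,0]],[[-0.24,1,0],[0,0,0]],[[-0.24,1,0],[0,0,0]],[[-0.24,0.9,0],[0,0,0]],[[0,0,0],[0,0,0]]]}}

```text
t: 34.22
position: [0.6071, 0.2918, 0.0903]
tool_rot: [179.9, -0.1, 177.9]
ft_force: [0.0, -0.9, -2.2]
width: 0.04
```

```bash
python3 - <<'E'
from h import *
g=grab('wrist','wrist16'); 
st=ctrl.get_state();print(st['position'],st['tool_rot'],st['width'])
E
```

```text
[0.60796211 0.28930645 0.09030559] [-1.79977645e+02 -8.66737086e-03  1.77757056e+02] 0.03995144228912973
```

View pics/wrist16.png

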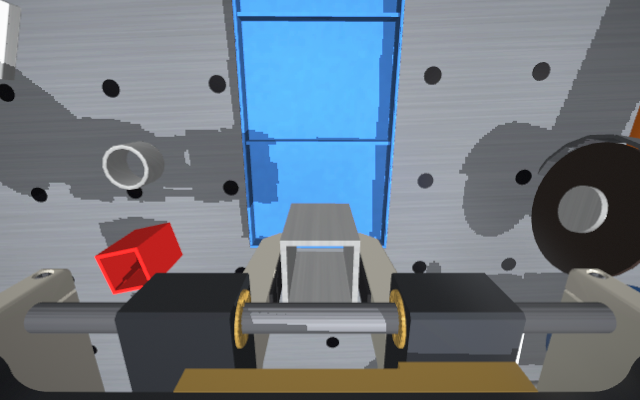

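```bash
python3 - <<'E'
from h import *
w=load('wrist16'); print(px2w(w,[(248,141),(391,141),(250,245),(237,15),(403,15),(317,141)],.02)[:,:2].round(4))
print(w2px(w,[(.608,.2893,.003)]))
E
```

```text
[[0.5511 0.2286]
 [0.556  0.3601]
 [0.656  0.2192]
 [0.4491 0.2306]
 [0.4541 0.3666]
 [0.5535 0.292 ]]
[[316.59977395 192.92689651]]
```

{"method": "move_arm", "body": {"increments": [[[0,0.05,-1],[0,0,0]],[[0,0,-1],[0,0,0]],[[0,0,-1],[0,0,0]],[[0,0,-1],[0,0,0]],[[0,0,-0.5],[0,0,0]],[[0,0,-0.2],[0,0,0]],[[0,0,-0.1],[0,0,0]],[[0,0,0],[0,0,0]]]}}

```text
t: 35.28
position: [0.6087, 0.2898, -0.005]
tool_rot: [180.0, 0.1, 177.7]
ft_force: [0.1, 0.5, -2.3]
width: 0.0397
```

{"method": "move_arm", "body": {"increments": [[[0,0,-0.08],[0,0,0]],[[0,0,-0.03],[0,0,0]],[[0,0,0],[0,0,0]]]}}

```text
t: 35.65
position: [0.6089, 0.2899, -0.0066]
tool_rot: [180.0, 0.1, 177.7]
ft_force: [-0.7, -0.4, 5.0]
width: 0.0397
```

{"method": "move_arm", "body": {"increments": [[[0,0,0],[0,0,0]],[[0,0,0],[0,0,0]],[[0,0,0],[0,0,0]],[[0,0,0.5],[0,0,0]],[[0,0,1],[0,0,0]],[[0,0,1],[0,0,0]],[[0,0,1],[0,0,0]],[[0,0,1],[0,0,0]],[[0,0,0],[0,0,0]]], "gripper": -0.4}}

```text
t: 36.78
position: [0.6102, 0.2905, 0.0857]
tool_rot: [179.8, 0.3, 177.7]
ft_force: [0.8, 0.5, -0.5]
width: 0.0648
```

```bash
python3 - <<'E'
from h import *
g=grab('scene','scene17'); crop('scene17',360,130,500,280,5,'s17')
g=grab('wrist','wrist17'); 
st=ctrl.get_state();print(st['position'],st['tool_rot'],st['width'])
E
```

```text
[0.60831049 0.28956287 0.08279058] [1.79986141e+02 2.89775439e-02 1.77663449e+02] 0.0651105765487436
```

View pics/s17.png

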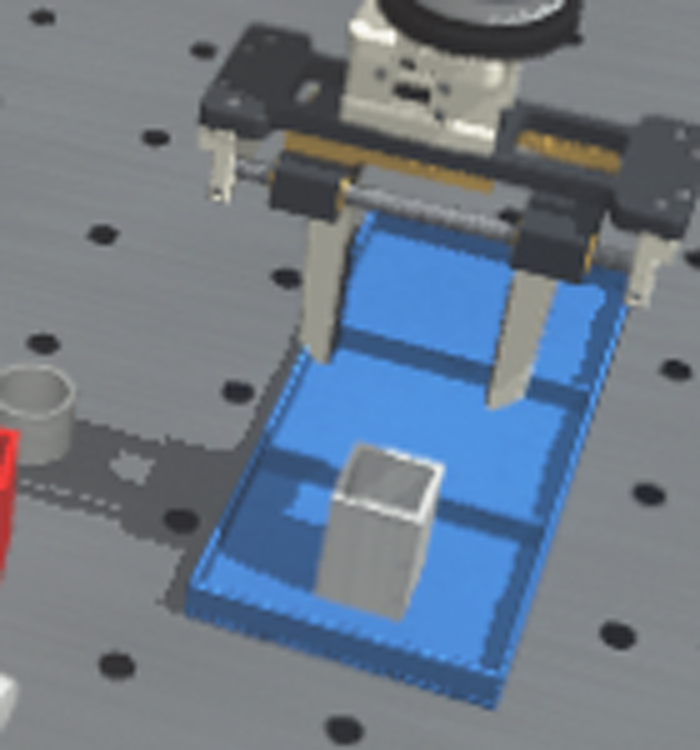

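{"method": "move_arm", "body": {"increments": [[[-0.52,-0.95,0],[0,0,-0.33]],[[-0.52,-0.95,0],[0,0,-0.33]],[[-0.52,-0.95,0],[0,0,-0.33]],[[-0.52,-0.95,0],[0,0,-0.33]],[[-0.52,-0.95,0],[0,0,-0.33]],[[-0.52,-0.95,0],[0,0,-0.33]],[[-0.52,-0.95,0],[0,0,-0.33]],[[-0.52,-0.95,0],[0,0,-0.33]]]}}

```text
t: 37.88
position: [0.524, 0.1368, 0.0814]
tool_rot: [-179.9, -0.1, 165.5]
ft_force: [1.4, -0.2, 0.2]
width: 0.0649
```

{"method": "move_arm", "body": {"increments": [[[-0.52,-0.95,0],[0,0,-0.33]],[[-0.52,-0.95,0],[0,0,-0.33]],[[-0.52,-0.95,0],[0,0,-0.33]],[[-0.52,-0.95,0],[0,0,-0.33]],[[-0.52,-0.95,0],[0,0,-0.33]],[[-0.52,-0.95,0],[0,0,-0.33]],[[-0.52,-0.95,0],[0,0,-0.33]],[[0,0,0],[0,0,0]]], "gripper": -1}}

```text
t: 38.88
position: [0.4513, 0.0026, 0.0823]
tool_rot: [-179.9, -0.0, 154.8]
ft_force: [-0.1, 0.7, -0.3]
width: 0.0929
```

```bash
python3 - <<'E'
from h import *
g=grab('wrist','wrist18'); 
st=ctrl.get_state();print(st['position'],st['tool_rot'],st['width'])
crop('wrist18',230,140,410,280,4,'w18')
E
```

```text
[0.45229374 0.00401243 0.08237218] [1.79984761e+02 1.63235226e-02 1.54886799e+02] 0.09290715668421959
```

View pics/w18.png

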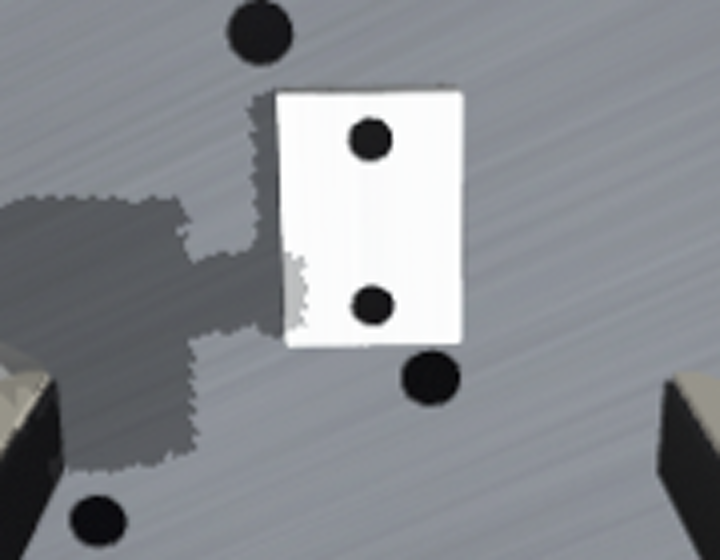

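{"method": "move_arm", "body": {"increments": [[[0,0.1,-1],[0,0,0]],[[0,0,-1],[0,0,0]],[[0,0,-1],[0,0,0]],[[0,0,-1],[0,0,0]],[[0,0,-1],[0,0,0]],[[0,0,-0.5],[0,0,0]],[[0,0,-0.2],[0,0,0]],[[0,0,-0.1],[0,0,0]],[[0,0,0],[0,0,0]]]}}

```text
t: 40.05
position: [0.4527, 0.0066, -0.0334]
tool_rot: [180.0, 0.0, 155.0]
ft_force: [0.4, -0.3, 0.1]
width: 0.0931
```

{"method": "move_arm", "body": {"increments": [[[0,0,-0.03],[0,0,0]],[[0,0,0],[0,0,0]],[[0,0,0],[0,0,0]],[[0,0,0],[0,0,0]],[[0,0,0],[0,0,0]],[[0,0,0],[0,0,0]],[[0,0,0],[0,0,0]]], "gripper": 1}}

```text
t: 40.92
position: [0.452, 0.0063, -0.0344]
tool_rot: [-180.0, -0.0, 155.0]
ft_force: [-0.0, -0.7, 0.9]
width: 0.0436
```

{"method": "move_arm", "body": {"increments": [[[0,0,0.5],[0,0,0]],[[0,0,1],[0,0,0]],[[0,0,1],[0,0,0]],[[0,0,1],[0,0,0]],[[0,0,1],[0,0,0]],[[0,0,1],[0,0,0]],[[0,0,0.5],[0,0,0]],[[0.17,0.95,0],[0,0,0.33]],[[0.17,0.95,0],[0,0,0.33]],[[0.17,0.95,0],[0,0,0.33]],[[0.17,0.95,0],[0,0,0.33]],[[0.17,0.95,0],[0,0,0.33]]]}}

```text
t: 42.42
position: [0.4693, 0.1032, 0.0853]
tool_rot: [-180.0, -0.0, 162.7]
ft_force: [-0.6, 0.2, -2.8]
width: 0.0436
```

{"method": "move_arm", "body": {"increments": [[[0.17,0.95,0],[0,0,0.33]],[[0.17,0.95,0],[0,0,0.33]],[[0.17,0.95,0],[0,0,0.33]],[[0.17,0.95,0],[0,0,0.33]],[[0.17,0.95,0],[0,0,0.33]],[[0.17,0.95,0],[0,0,0.33]],[[0.17,0.95,0],[0,0,0.33]],[[0.17,0.95,0],[0,0,0.33]],[[0.17,0.95,0],[0,0,0.33]],[[0.17,0.95,0],[0,0,0.33]],[[0,0,0],[0,0,0]]]}}

```text
t: 43.8
position: [0.5031, 0.2942, 0.0856]
tool_rot: [179.9, 0.0, 177.9]
ft_force: [-0.7, -0.8, -3.3]
width: 0.0434
```

```bash
python3 - <<'E'
from h import *
g=grab('wrist','wrist19'); 
st=ctrl.get_state();print(st['position'],st['tool_rot'],st['width'])
E
```

```text
[0.50304629 0.2920935  0.08541238] [-1.79972670e+02 -3.12747705e-02  1.77740978e+02] 0.0436373915836332
```

View pics/wrist19.png

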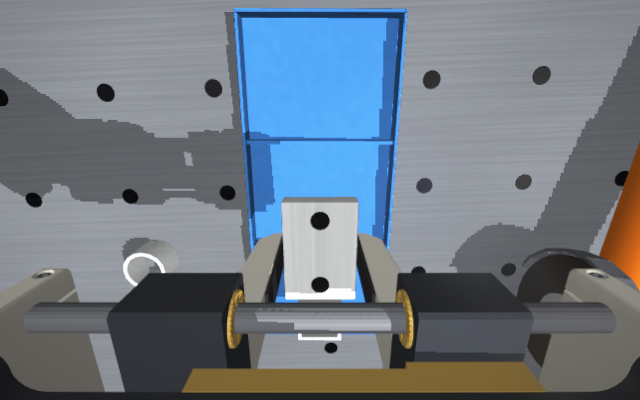

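Plate is held level over the middle bay. Lowering.

{"method": "move_arm", "body": {"increments": [[[0,0,-1],[0,0,0]],[[0,0,-1],[0,0,0]],[[0,0,-1],[0,0,0]],[[0,0,-1],[0,0,0]],[[0,0,-1],[0,0,0]],[[0,0,-0.5],[0,0,0]],[[0,0,-0.2],[0,0,0]],[[0,0,-0.07],[0,0,0]],[[0,0,0],[0,0,0]]]}}

```text
t: 44.98
position: [0.5038, 0.2918, -0.0292]
tool_rot: [180.0, 0.1, 177.7]
ft_force: [-0.4, -0.5, -2.8]
width: 0.0435
```

{"method": "move_arm", "body": {"increments": [[[0,0,-0.06],[0,0,0]],[[0,0,-0.03],[0,0,0]],[[0,0,0],[0,0,0]]]}}

```text
t: 45.35
position: [0.5034, 0.2917, -0.0313]
tool_rot: [180.0, 0.0, 177.7]
ft_force: [0.1, -0.6, -0.5]
width: 0.0436
```

{"method": "move_arm", "body": {"increments": [[[0,0,-0.02],[0,0,0]],[[0,0,0],[0,0,0]],[[0,0,0],[0,0,0]],[[0,0,0.5],[0,0,0]],[[0,0,1],[0,0,0]],[[0,0,1],[0,0,0]],[[0,0,1],[0,0,0]],[[0,0,1],[0,0,0]],[[0,0,1],[0,0,0]],[[0,0,0],[0,0,0]]], "gripper": -0.4}}

```text
t: 46.6
position: [0.5047, 0.2923, 0.0801]
tool_rot: [179.9, 0.2, 177.7]
ft_force: [1.3, 0.1, 0.5]
width: 0.0649
```

```bash
python3 - <<'E'
from h import *
g=grab('side','side20'); crop('side20',185,200,415,400,3,'s20')
st=ctrl.get_state();print(st['position'],st['tool_rot'],st['width'])
E
```

```text
[0.50369194 0.29182513 0.0788565 ] [1.79943113e+02 8.35638268e-02 1.77665035e+02] 0.06504602528424266
```

View pics/s20.png

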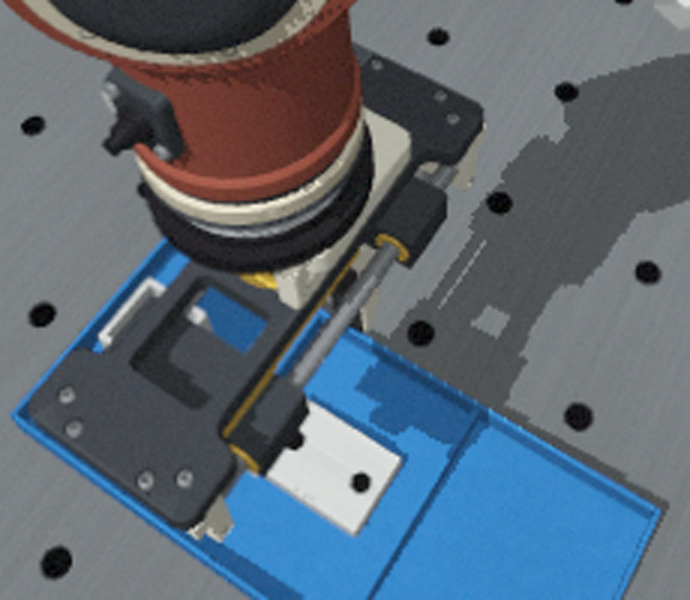

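{"method": "move_arm", "body": {"increments": [[[0.14,-0.98,0],[0,0,0.46]],[[0.14,-0.98,0],[0,0,0.46]],[[0.14,-0.98,0],[0,0,0.46]],[[0.14,-0.98,0],[0,0,0.46]],[[0.14,-0.98,0],[0,0,0.46]],[[0.14,-0.98,0],[0,0,0.46]],[[0.14,-0.98,0],[0,0,0.46]],[[0.14,-0.98,0],[0,0,0.46]],[[0.14,-0.98,0],[0,0,0.46]],[[0.14,-0.98,0],[0,0,0.46]]]}}

```text
t: 47.9
position: [0.5305, 0.0948, 0.077]
tool_rot: [180.0, -0.1, -161.2]
ft_force: [-0.1, 0.4, 0.8]
width: 0.065
```

{"method": "move_arm", "body": {"increments": [[[0.14,-0.98,0],[0,0,0.46]],[[0.14,-0.98,0],[0,0,0.46]],[[0.14,-0.98,0],[0,0,0.46]],[[0.14,-0.98,0],[0,0,0.46]],[[0.14,-0.98,0],[0,0,0.46]],[[0.14,-0.98,0],[0,0,0.46]],[[0.14,-0.98,0],[0,0,0.46]],[[0.14,-0.98,0],[0,0,0.46]],[[0.14,-0.98,0],[0,0,0.46]],[[0.14,-0.98,0],[0,0,0.46]],[[0,0,0],[0,0,0]]]}}

```text
t: 49.28
position: [0.5585, -0.1025, 0.0769]
tool_rot: [180.0, -0.1, -140.4]
ft_force: [-1.0, 0.6, -0.3]
width: 0.0648
```

```bash
python3 - <<'E'
from h import *
g=grab('wrist','wrist21'); 
st=ctrl.get_state();print(st['position'],st['tool_rot'],st['width'],st['joint_pos'])
crop('wrist21',230,120,410,280,4,'w21')
print(px2w(g,[(319.8,223)],.05), (w2px(g,[(.5587,-.1005,.05)])-[230,120])*4)
E
```

```text
[ 0.55851925 -0.10061143  0.0771348 ] [ 1.79910801e+02 -5.94612147e-02 -1.40284630e+02] 0.06498075662078133 [ 17.01392853  35.59492782 -14.11198016 102.02254925  11.77440156
  43.92406437 126.62209207]
[[ 0.56605423 -0.09497405  0.05      ]] [[361.24269815 370.93140062]]
```

View pics/w21.png

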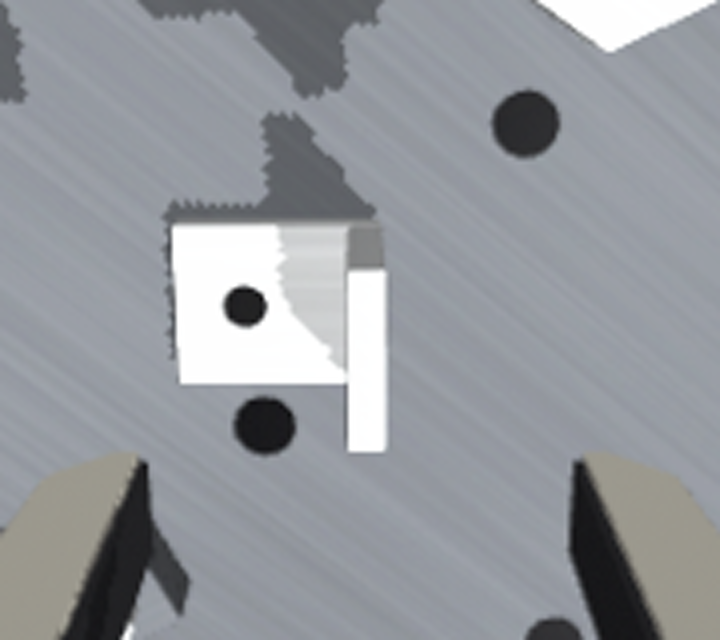

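{"method": "move_arm", "body": {"increments": [[[0,0,-1],[0,0,0]],[[0,0,-1],[0,0,0]],[[0,0,-1],[0,0,0]],[[0,0,-1],[0,0,0]],[[0,0,-0.5],[0,0,0]],[[0,0,0],[0,0,0]]]}}

```text
t: 50.08
position: [0.5588, -0.0993, -0.0125]
tool_rot: [179.9, -0.0, -140.1]
ft_force: [0.3, 0.2, 0.3]
width: 0.0649
```

{"method": "move_arm", "body": {"increments": [[[0,0,0],[0,0,0]],[[0,0,0],[0,0,0]],[[0,0,0],[0,0,0]],[[0,0,0],[0,0,0]],[[0,0,0],[0,0,0]],[[0,0,0],[0,0,0]],[[0,0,0],[0,0,0]],[[0,0,0],[0,0,0]]], "gripper": 1}}

```text
t: 51.08
position: [0.5593, -0.1004, -0.012]
tool_rot: [-180.0, -0.0, -140.2]
ft_force: [0.9, 0.7, 0.1]
width: 0.008
```

{"method": "move_arm", "body": {"increments": [[[0,0,0.5],[0,0,0]],[[0,0,1],[0,0,0]],[[0,0,1],[0,0,0]],[[0,0,1],[0,0,0]],[[0,0,1],[0,0,0]],[[0,0,1],[0,0,0]],[[0,0,0.5],[0,0,0]],[[-0.38,0.99,0],[0,0,-0.44]],[[-0.38,0.99,0],[0,0,-0.44]],[[-0.38,0.99,0],[0,0,-0.44]],[[-0.38,0.99,0],[0,0,-0.44]]]}}

```text
t: 52.45
position: [0.5281, -0.0206, 0.1078]
tool_rot: [180.0, -0.1, -148.3]
ft_force: [-0.2, -0.4, -2.7]
width: 0.0076
```

{"method": "move_arm", "body": {"increments": [[[-0.38,0.99,0],[0,0,-0.44]],[[-0.38,0.99,0],[0,0,-0.44]],[[-0.38,0.99,0],[0,0,-0.44]],[[-0.38,0.99,0],[0,0,-0.44]],[[-0.38,0.99,0],[0,0,-0.44]],[[-0.38,0.99,0],[0,0,-0.44]],[[-0.38,0.99,0],[0,0,-0.44]],[[-0.38,0.99,0],[0,0,-0.44]],[[-0.38,0.99,0],[0,0,-0.44]],[[-0.38,0.99,0],[0,0,-0.44]]]}}

```text
t: 53.7
position: [0.4522, 0.1773, 0.1079]
tool_rot: [-180.0, -0.0, -168.5]
ft_force: [0.3, 0.3, -2.6]
width: 0.0079
```

{"method": "move_arm", "body": {"increments": [[[-0.38,0.99,0],[0,0,-0.44]],[[-0.38,0.99,0],[0,0,-0.44]],[[-0.38,0.99,0],[0,0,-0.44]],[[-0.38,0.99,0],[0,0,-0.44]],[[-0.38,0.99,0],[0,0,-0.44]],[[-0.38,0.99,0],[0,0,-0.44]],[[-0.38,0.99,0],[0,0,-0.44]],[[0,0,0],[0,0,0]]]}}

```text
t: 54.7
position: [0.3984, 0.3171, 0.1079]
tool_rot: [180.0, -0.1, 177.7]
ft_force: [0.0, -1.7, -2.6]
width: 0.0076
```

```bash
python3 - <<'E'
from h import *
g=grab('wrist','wrist22'); grab('side','side22')
st=ctrl.get_state();print(st['position'],st['tool_rot'],st['width'])
E
```

```text
[0.39975899 0.3143371  0.10782889] [-1.79917916e+02 -1.54128707e-02  1.77507641e+02] 0.007931124314930165
```

View pics/wrist22.png

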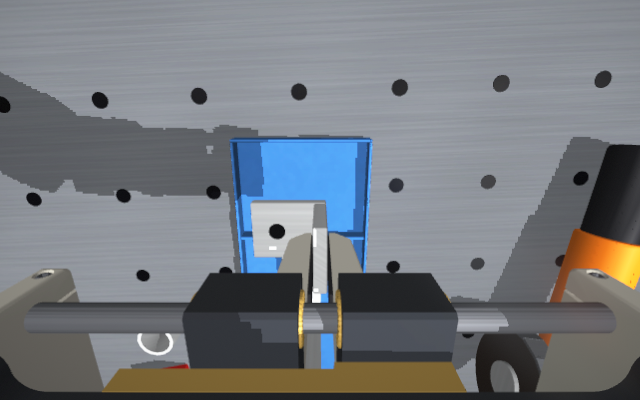

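View pics/side22.png

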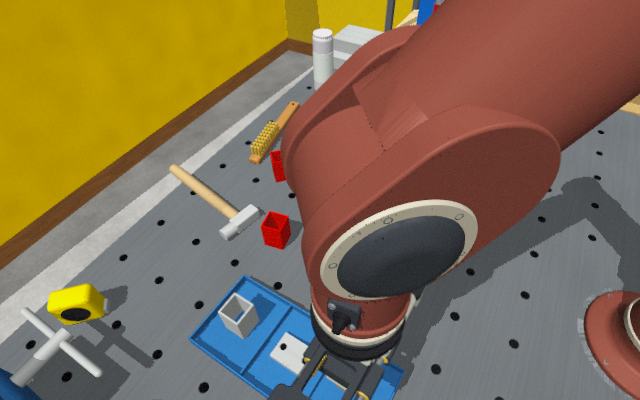

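```bash
python3 - <<'E'
from h import *
w=load('wrist22'); print(px2w(w,[(233,140),(371,140),(240,236),(366,236)],.02)[:,:2].round(4))
E
```

```text
[[0.3424 0.2352]
 [0.3478 0.3701]
 [0.4444 0.2299]
 [0.45   0.3658]]
```

{"method": "move_arm", "body": {"increments": [[[-0.05,0.1,-1],[0,0,0]],[[0,0,-1],[0,0,0]],[[0,0,-1],[0,0,0]],[[0,0,-1],[0,0,0]],[[0,0,-1],[0,0,0]],[[0,0,-0.5],[0,0,0]],[[0,0,-0.2],[0,0,0]],[[0,0,-0.06],[0,0,0]],[[0,0,0],[0,0,0]]]}}

```text
t: 55.92
position: [0.3991, 0.3176, -0.0067]
tool_rot: [180.0, 0.0, 177.5]
ft_force: [1.0, -0.4, -2.1]
width: 0.0077
```

{"method": "move_arm", "body": {"increments": [[[0,0,-0.06],[0,0,0]],[[0,0,-0.03],[0,0,0]],[[0,0,0],[0,0,0]]]}}

```text
t: 56.3
position: [0.3987, 0.3174, -0.0089]
tool_rot: [-180.0, 0.0, 177.5]
ft_force: [0.2, -0.2, -2.3]
width: 0.0077
```

{"method": "move_arm", "body": {"increments": [[[0,0,-0.05],[0,0,0]],[[0,0,0],[0,0,0]],[[0,0,0],[0,0,0]]]}}

```text
t: 56.68
position: [0.3988, 0.3175, -0.009]
tool_rot: [180.0, 0.0, 177.5]
ft_force: [-1.3, -1.1, 5.3]
width: 0.0078
```

{"method": "move_arm", "body": {"increments": [[[0,0,0],[0,0,0]],[[0,0,0],[0,0,0]],[[0,0,0],[0,0,0]],[[0,0,0],[0,0,0]],[[0,0,0.5],[0,0,0]],[[0,0,1],[0,0,0]],[[0,0,1],[0,0,0]],[[0,0,1],[0,0,0]],[[0,0,1],[0,0,0]],[[0,0,1],[0,0,0]],[[0,0,1],[0,0,0]]], "gripper": 0.25}}

```text
t: 58.05
position: [0.3987, 0.3173, 0.1214]
tool_rot: [180.0, 0.0, 177.5]
ft_force: [0.2, 0.5, -0.2]
width: 0.0346
```

{"method": "move_arm", "body": {"increments": [[[0.5,-1,0.5],[0,0,0]],[[0.5,-1,0.5],[0,0,0]],[[0.5,-1,0.5],[0,0,0]],[[0.5,-1,0.5],[0,0,0]],[[0.5,-1,0],[0,0,0]],[[0.5,-1,0],[0,0,0]],[[0.5,-1,0],[0,0,0]],[[0.5,-1,0],[0,0,0]],[[0.5,-1,0],[0,0,0]],[[0.5,-1,0],[0,0,0]],[[0.5,-1,0],[0,0,0]],[[0,0,0],[0,0,0]]]}}

```text
t: 59.55
position: [0.5092, 0.0955, 0.1605]
tool_rot: [-180.0, 0.0, 177.3]
ft_force: [0.2, 0.0, -0.5]
width: 0.0346
```

```bash
python3 - <<'E'
from h import *
grab('scene','scene23'); grab('side','side23');st=ctrl.get_state();print(st['position'],st['width'],st['t'])
E
```

```text
[0.50821709 0.09826167 0.16033007] 0.03480267997880281 59.65
```

View pics/scene23.png

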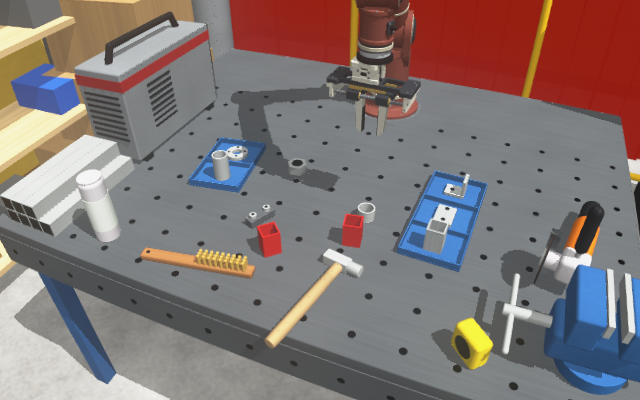

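View pics/side23.png

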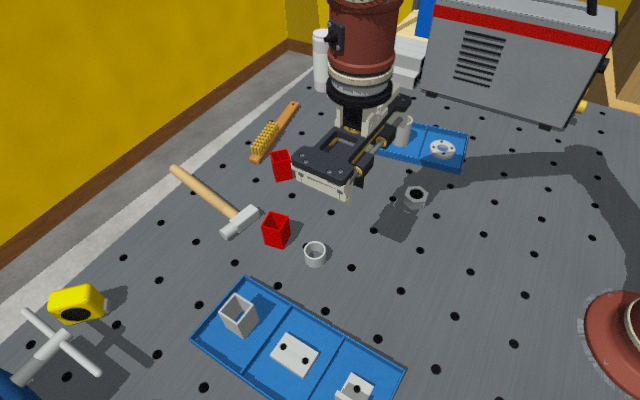

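```bash
python3 - <<'E'
from h import *
a=cv2.imread('pics/scene23.png');A=cv2.resize(a[130:200,180:280],None,fx=4,fy=4);B=cv2.resize(a[165:275,390:495],(400,420))
B=cv2.copyMakeBorder(B,0,0,0,0,0);A=cv2.copyMakeBorder(A,0,140,0,0,cv2.BORDER_CONSTANT);cv2.imwrite('pics/fin.png',np.hstack([A,B]))
E
```

```text
(no output)
```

View pics/fin.png

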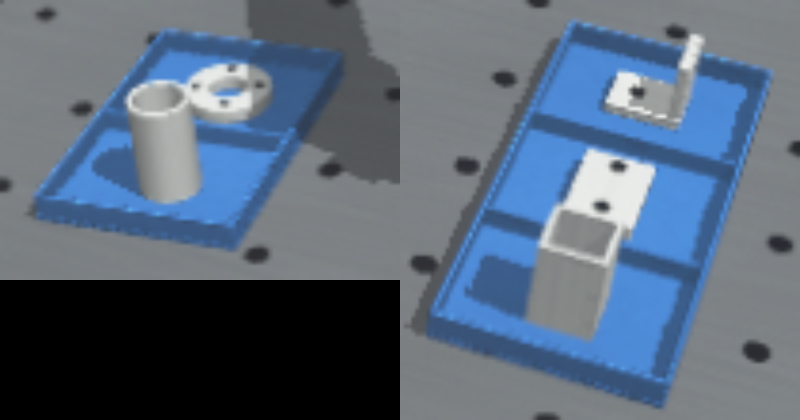

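All five pieces rest one to a bay, the right way up, and the arm is clear of everything.

```bash
python3 -c "
from cell import ctrl
print(ctrl.finish_job())"
```

```text
the job is handed in; nothing more can be done
None
```

Both kits are made up and the job is handed in, at about 60 s of the 125 s allowed. The longer pipe and the flange are in the two-bay tray. The square tube, base plate and cleat are in the three-bay tray.

- **Final check:** the last scene and side pictures show one piece in each bay, resting flat and the right way up. The short pipe, hexagon nut, table stop and red tubes look to be where they were, though I judged that by eye and did not measure them again. The gripper was empty and clear of everything.
- **Fingertip height disagreed:** the real fingertips sit about 38 mm higher than the reported TCP, contrary to the description. Because of this, the first two grips on the flange closed in the air above it. They did not move it, and I corrected the height for every later pick. The long pipe was picked before I noticed, held only near its top, but it went in safely.
- **Forces and calibration:** the wrist force stayed at about 5 N or less in every reading. The scene and side cameras disagreed with each other by about 3 mm, which did not affect the placing.

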